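Shut the oxygen cylinder with the ratchet key

TASK

Shut the valve of the oxygen cylinder that carries the regulator: put the ratchet key on its spindle and swing it to and fro until the valve is fully closed, firm against its seat. Then take the key off and lay it flat on the rubber mat. Do not knock the regulator, and leave everything else on the desk where it stands.

Things in the scene. Friction and masses are not known exactly. Their poses are not given: they have to be found in the camera images.
- key: ratchet key: steel ratchet wrench, 195 mm long, 0.32 kg, lying flat on the mat, right way up. Origin: on the socket's axis at the underside of its round head (48 mm diameter, 18 mm thick). z points out of the head's top, the straight handle runs to -x. The head holds a square through-socket, 15.2 mm across the flats; how it stands turned within the head is not known
- key_head (a point): centre of the head's top, 18 mm above key, same axes. Swung clockwise seen from this side (about -z) the key drives its socket; swung back anticlockwise it slips with a light drag (under 1 N at the handle). 24 clicks a turn: after each return up to 15 degrees of the next stroke pass before a tooth catches, and about 10 more are play of socket on spindle
- key_grip (a point): middle of the key's handle, 95 mm from the socket axis, 9 mm above the key's underside; axes as key. The handle is 16 mm wide (y) and 14 mm thick (2 to 16 mm above the key's underside), its parallel part lies 40 to 158 mm from the socket axis
- spindle_foot (a point): on the valve spindle's axis, at the top of the brass gland ring (22 mm diameter, 3 mm high, on the 24 mm square valve post) on which a fully seated key's underside rests; about 290 mm above the desk. z points along the spindle, up and out of the cylinder, 30 degrees from vertical, leaning towards the robot's side. x and y are square to the spindle's flats and turn with it
- spindle_tip (a point): top of the valve spindle, 15 mm above spindle_foot, same axes. The spindle is a brass square, 14 mm across the flats, its last 4 mm tapering to 9.5 mm, and slippery (greased): a key not yet square to it stops 11 to 14 mm above the foot
- valve (a joint): how far the valve spindle stands open, rad: 0 = fully shut, a firm stop; clockwise seen from above the spindle shuts it. It takes a steady 0.3 N m to turn either way and stays where it is left. At the start about 125 to 190 degrees open
- cylinder: the oxygen cylinder in use: of two alike in the rack, in either place, the one with the regulator. 111 mm diameter, 200 mm to the shoulder's top, leaning 30 degrees, valve post at its upper end. Fixed. Origin: on the desk, 288 mm straight below the top of its valve post; x away from the robot's side, z up
- spare: the other cylinder, alike but its valve post bare, with a spindle of its own, 150 mm beside the one in use and at the same height. Fixed. Origin as cylinder
- regulator: regulator clamped on the valve post of the cylinder in use, fixed. Origin: centre of the post's top; z along the spindle, x up the lean, away from the robot. Yoke 42 mm wide, 14 to 41 mm below the post's top; T-screw reaching 62 mm to -x, 27 mm below it; body reaching 110 mm to +x, with a 48 mm round gauge at x = 40 to 88 mm standing 23 mm above the post's top
- rack: white steel rack holding the two cylinders side by side, 320 mm wide, fixed. Origin: on the desk midway below the two valves, x away from the robot's side
- mat: black rubber mat, 280 x 200 x 3 mm, fixed on the desk. Origin: centre of its underside, x along its long side
- spanner: bystander: open-and-ring spanner, flat steel, 170 x 38 x 8 mm, lying on the mat beside the ratchet key; not needed. Origin: centre of its underside
- glove_box: bystander: white dispenser carton of gloves, 120 x 240 x 75 mm. Origin: centre of its underside
- saline: bystander: white closed plastic bottle, 60 mm diameter, 105 mm tall. Origin: centre of its underside
- tape: bystander: roll of clear packing tape, 100 mm outer diameter, 48 mm high, lying on its side face. Origin: centre of its underside
- carton: bystander: small brown carton, 90 x 160 x 70 mm. Origin: centre of its underside
- scanner: bystander: handheld barcode scanner standing in its foot, 110 x 80 x 122 mm. Origin: centre of its underside
Mind the look-alikes: they are no part of the job. Of the things like the key, leave any that is yellow; of the rest the smaller one is meant.

How it is judged:
By the outcome, as a careful person would: the job done as asked, in the order asked, and still so for the second after the job is handed in, with the robot touching nothing.
It also fails if it takes over 72 s, if anything falls off the work surface, if the arm or the gripper's body presses on something with over 40 N, if the wrist force passes 120 N, or if a joint passes its speed limit or range.

ROBOT

A 6-joint arm with a two-finger parallel gripper is mounted at the origin on the work surface. World frame = base frame: x ahead of the robot, y to its left, z up, the work surface at z = 0. Lengths are in m, angles in degrees, forces in N, time in s.
With the tool pointing down it reaches from about 0.275 to 0.85 m from the base axis. Payload 5.2 kg.
Tool frame: the origin (TCP) lies at the very end of the fingers, on their centre line; the grasp point (between the pads) lies 19 mm behind it; z points along the fingers, y is the line along which they close (so a half turn about z gives the same grasp; the last joint's range is limited). The gripper opens to 85 mm and grips with 20 to 120 N. Pads are 22 mm wide; open, the fingers measure 114 mm over their backs; the gripper's body (76 mm by 85 mm) begins 54 mm behind the grasp point. The pads swing forward as they close: fully open they stand 13 mm farther back than shut.
Start: joints at [65.558, 14.817, 87.949, -0, 77.235, -11.62], TCP at [0.122, 0.536, 0.231] pointing down, gripper open.
Joint ranges: [-179.93, 179.93], [-52.35, 119.4], [10.71, 147.94], [-69.91, 249.91], [12.55, 155.21], [-178.61, 178.61]. Speed limits (degrees/s): [147.25, 147.25, 180, 180, 180, 180].

INTERFACE

Orientations are given as [roll, pitch, yaw] about the fixed x, y, z axes, in that order (R = Rz(yaw) Ry(pitch) Rx(roll)).
In Python, from rig import r, grab_frame gives the robot as it stands.
- The arm moves only by the tool jog_arm, never from a script. Its argument "deltas" is a list of rows, each an object with "fingers": the closure, from -1 (fully open) to 1 (shut); "xyz": the shift along the tool's x, y, z scaled (see below), a list of three; "twist": the turn, a rotation vector about the tool's x, y, z scaled (see below), a list of three. In form: [{"fingers": fingers, "xyz": [dx, dy, dz], "twist": [wx, wy, wz]}, ...]. A call has exactly 10 rows; each row is the pose to reach, as a shift and turn from the pose commanded when the call began, along the tool's axes at that moment, turning the shorter way round; what a row does not reach only later rows make up. The controller multiplies each number of a shift by 0.5 m and each number of a turn by 2 pi rad. A row lasts 1/10 s, in which the tool goes at most 50 mm and 8.59 degrees, less where a joint would pass 70% of its speed; a pose out of reach is approached as far as the arm can. A call with a number of a shift or a turn outside -1 to 1 is refused whole. A call with a gripper value outside its range is refused whole. The fingers move at their own pace and stop on an object; "newtons" is the grip in N (left out, the last holds). Time passes only in rows, so rows that repeat a pose let the fingers close, or fill a call up. It gives the time, the measured TCP pose, the force, the opening and the grip force at its end, in the units of the state.
- r.observe(): the state, without advancing time (a new reading comes with each control period).
- grab_frame(name): name is "scene" or "top" or "wrist"; returns a dict with "image" (480x640x3 uint8, red, green, blue), "fovy" (degrees; the focal length in pixels is half the picture's height over the tangent of half this angle, whatever the lens; pixels are square), "cx", "cy" (the principal point, pixels), "k1" (the pictures are not rectified: a ray, as slopes to the right and down, at radius r is drawn at 1 + k1 r^2 times it, then the intrinsics apply), "rvec" (rotation vector, rad) and "tvec" (3), from world to camera coordinates, as OpenCV has them. Camera axes: x right, y down, z forward; pixel columns grow to the right and rows downward; lengths in m; the calibration is good to about 2 mm. A picture is of the moment at which its call begins. There is no depth.
- r.hand_in(): hands the job in; it is judged then, once.
The state is a dict: "t": time; "q": joint angles; "dq": joint speeds; "joint_torque": joint torques, N m; "position": TCP position; "ee_rot": TCP orientation; "contact_force": force on the tool from outside, world axes, zero at the start; "wrist_torque": the same for the moment, N m; "opening": finger opening in m; "grip_force": force on a finger pad.
Only numpy, scipy, OpenCV 4.12 (cv2) and the standard library are available. Lean on these libraries where they do the work, as an engineer would, in place of code of your own. Each camera call takes 0.05 s, during which the arm holds its last target. There are 200 camera calls.

## Working session

There is one attempt and no reset: what is moved stays moved. The work goes in short steps, Python scripts to look and compute and a tool call to move; the robot and the scene stay as the last step left them, time stands still between calls to the robot, and variables do not carry over. Pictures are saved under pics/ and viewed, at most 10 in all, crops included, and the job is handed in when it is done.

Besides the shell and the picture viewer there is one more tool, called after "Emit:" in YAML: its name, and indented under it one key for each argument. jog_arm: Moves the arm, as the interface text tells. Shifts and turns lie within -1 to 1; 1 stands for 0.5 m of shift or 2 pi rad of turn. Its arguments: {"type":"object","properties":{"deltas":{"type":"array"},"newtons":{"type":"number"}},"required":["deltas"]}

```bash
ls; mkdir -p pics
cat > h.py <<'E'
import numpy as np, cv2, pickle
from scipy.spatial.transform import Rotation as Ro
from rig import r, grab_frame
def shot(name,out=None):
    f=grab_frame(name)
    if out:
        cv2.imwrite('pics/'+out+'.png',f['image'][:,:,::-1]); pickle.dump(f,open('pics/'+out+'.pkl','wb'))
    return f
def load(o): return pickle.load(open('pics/'+o+'.pkl','rb'))
def cam(f):
    F=240/np.tan(np.radians(f['fovy'])/2); K=np.array([[F,0,f['cx']],[0,F,f['cy']],[0,0,1.]])
    return K,np.array([f['k1'],0,0,0,0.])
def proj(f,P):
    K,d=cam(f); return cv2.projectPoints(np.array(P,float).reshape(-1,3),np.array(f['rvec'],float),np.array(f['tvec'],float),K,d)[0].reshape(-1,2)
def rays(f,px):
    K,d=cam(f); R=cv2.Rodrigues(np.array(f['rvec'],float))[0]
    u=cv2.undistortPointsIter(np.array(px,float).reshape(-1,1,2),K,d,None,None,(3,50,1e-9)).reshape(-1,2)
    D=np.c_[u,np.ones(len(u))]@R; return -R.T@np.array(f['tvec'],float).ravel(), D/np.linalg.norm(D,axis=1)[:,None]
def onz(f,px,z):
    c,D=rays(f,px); return c+D*((z-c[2])/D[:,2])[:,None]
def tri(fs,pxs):
    A=0;b=0
    for f,p in zip(fs,pxs):
        c,D=rays(f,[p]); M=np.eye(3)-np.outer(D[0],D[0]); A=A+M; b=b+M@c
    return np.linalg.solve(A,b)
def tcp():
    s=r.observe(); return np.array(s['position']),Ro.from_euler('xyz',s['ee_rot'],degrees=True)
def delta(P,R,P0=None,R0=None):
    "scaled numbers for a move from the present pose to P,R"
    if P0 is None: P0,R0=tcp()
    return np.round(R0.inv().apply(np.array(P)-P0)/.5,4), np.round((R0.inv()*R).as_rotvec()/(2*np.pi),4)
E
python3 - <<'E'
from h import *
s=r.observe(); print(s)
for n in('scene','top','wrist'): f=shot(n,n+'0'); print(n,f['fovy'],f['k1'],rays(f,[[320,240]]))
a=np.vstack([cv2.imread('pics/scene0.png')])
E
```

```text
pics
{'t': 0.0, 'q': array([ 6.55587057e+01,  1.48566185e+01,  8.80122139e+01,  4.52834793e-04,
        7.72358407e+01, -1.16193504e+01]), 'dq': array([-0.00822277, -0.03251962,  0.05267869, -0.02739999, -0.0710585 ,
        0.05461416]), 'joint_torque': array([ 6.06887879e-04, -4.46015525e+01, -2.90572733e+01, -3.89035504e-04,
        1.17130225e-02, -4.94111632e-06]), 'position': array([0.12179968, 0.53578657, 0.23049156]), 'ee_rot': array([-1.79897561e+02, -2.15144869e-02,  1.67177936e+02]), 'contact_force': array([-0.65060777,  0.13593462,  0.01713696]), 'wrist_torque': array([ 0.02657634,  0.02676496, -0.01766353]), 'grip_force': 0.0, 'opening': 0.08537954696683915}
scene 43.18337915854203 -0.018786215050466782 (array([ 1.13362499, -1.05292094,  1.17032366]), array([[-0.45356357,  0.63565829, -0.62467482]]))
top 57.26373544392325 0.0007534575629718919 (array([3.62061541e-01, 5.70605641e-04, 1.53721314e+00]), array([[ 0.08009397,  0.00926234, -0.99674428]]))
wrist 70.19716131682051 -0.054306458184970534 (array([0.059213  , 0.55085518, 0.374257  ]), array([[ 0.25641632, -0.07603307, -0.9635713 ]]))
```

View pics/scene0.png

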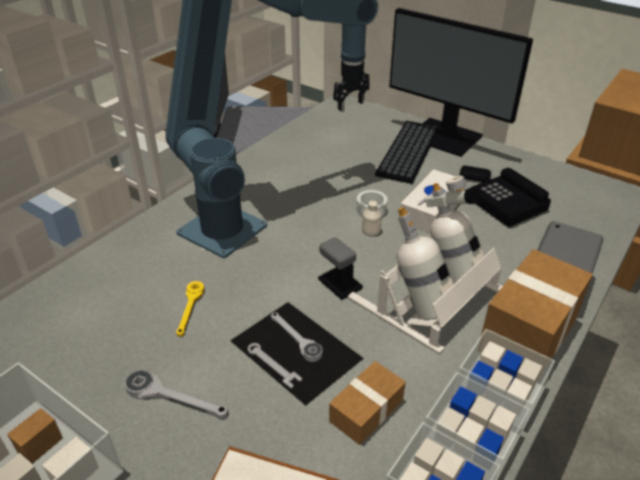

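View pics/top0.png

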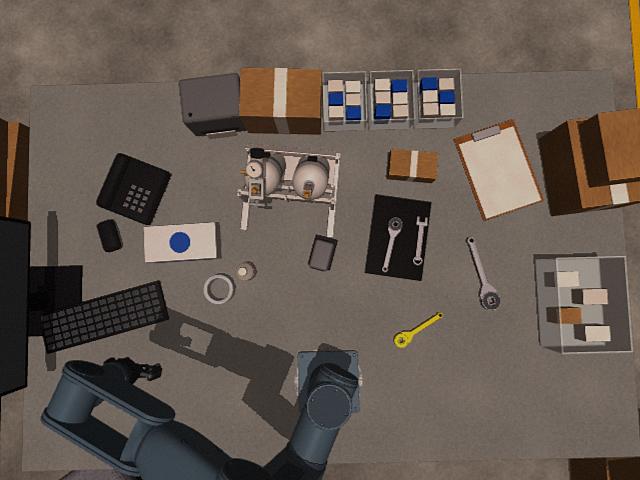

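The cylinder with the regulator is the left one in the top view (post near (257,190)). The key on the mat has its head near (396,222) and its handle end near (386,270). The spanner lies at (421,240). The yellow key (415,330) and the large key (482,275) are decoys.

Run:
```python
from h import *
f=load('top0')
a=f['image'][:,:,::-1]
A=cv2.resize(a[130:240,225:350],None,fx=5,fy=5,interpolation=cv2.INTER_CUBIC)
s=load('scene0')['image'][:,:,::-1]
B=cv2.resize(s[165:275,380:480],(500,550),interpolation=cv2.INTER_CUBIC)
cv2.imwrite('pics/c1.png',cv2.resize(np.hstack([A,B]),(800,391)))
# key in the mat region
img=f['image'].astype(int); g=img.min(2)
m=np.zeros(g.shape,np.uint8); m[195:280,365:432]=(g[195:280,365:432]>70)
n,l,st,c=cv2.connectedComponentsWithStats(m)
for i in range(1,n):
    if st[i,4]>20: print(st[i],c[i])
print(onz(f,[[396,222],[386,270],[421,240],[398,238],[257,190]],.015))
```

```text
[365 195  10  68 352] [367.77272727 218.47159091]
[385 195  47   7 174] [414.91954023 196.84482759]
[422 204  10  76 403] [428.11166253 253.00496278]
[413 216  15  49 275] [419.53818182 239.36363636]
[382 226  19  46 253] [389.83003953 246.45849802]
[365 273  44   7 161] [380.26086957 277.2173913 ]
[[ 0.54032317 -0.25134129  0.015     ]
 [ 0.37451852 -0.21057656  0.015     ]
 [ 0.47525013 -0.33562009  0.015     ]
 [ 0.48428837 -0.25617849  0.015     ]
 [ 0.66586847  0.23102045  0.015     ]]
```

View pics/c1.png

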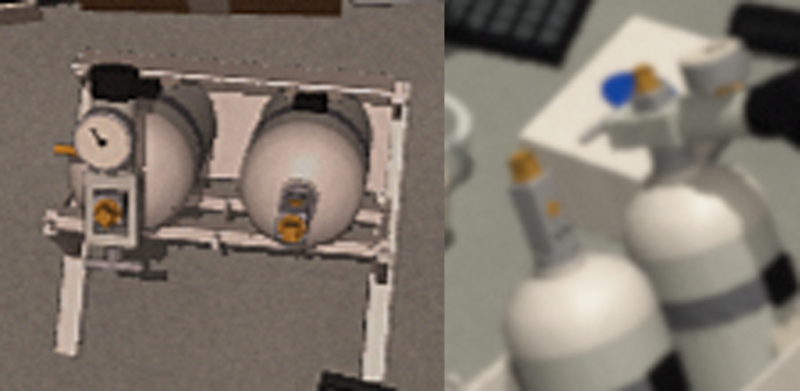

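Both views show the orange spindle of the valve in use, near scene (437,187) and top (255,190). The spare's spindle is to the right of it. Next I'll triangulate both spindles.

```bash
cat >> h.py <<'E'
def orange(f,box):
    x0,y0,x1,y1=box; h=cv2.cvtColor(f['image'],cv2.COLOR_RGB2HSV)[y0:y1,x0:x1]
    m=((h[...,0]>8)&(h[...,0]<25)&(h[...,1]>130)&(h[...,2]>90)).astype(np.uint8)
    n,l,st,c=cv2.connectedComponentsWithStats(m); return [(st[i,4],(c[i]+[x0,y0]).round(1)) for i in range(1,n) if st[i,4]>5],m
E
python3 - <<'E'
from h import *
t,s=load('top0'),load('scene0')
print(orange(t,(235,150,330,210))[0]); print(orange(s,(380,165,480,250))[0])
u=tri([t,s],[(255,189.5),(437,186)]); 
A=tri([t,s],[(283.2,193.5),(404.7,211.5)])
print(u,A,u-A)
E
```

```text
[(np.int32(14), array([242.9, 171.7])), (np.int32(39), array([254.4, 189.3])), (np.int32(6), array([308. , 186.5])), (np.int32(43), array([306.6, 193.9]))]
[(np.int32(29), array([436. , 186.9])), (np.int32(46), array([402. , 211.3]))]
[0.61351103 0.1954777  0.29740348] [0.59114987 0.10810015 0.2603512 ] [0.02236116 0.08737755 0.03705228]
```

Run:
```python
from h import *
t,s=load('top0'),load('scene0')
u=tri([t,s],[(254.4,189.3),(436,186.9)]); A=tri([t,s],[(306.6,193.9),(402,211.3)])
d=u-A; print(u,A,d,np.linalg.norm(d))
y=np.arctan2(-d[0],d[1]); print(np.degrees(y))
ax=Ro.from_euler('z',y).apply([-.5,0,.75**.5]); print(ax)
xx=Ro.from_euler('z',y).apply([.75**.5,0,.5])
R=Ro.from_matrix(np.c_[xx,np.cross(-ax,xx),-ax]); print(R.as_euler('xyz',degrees=True))
P=u+ax*.105; print(P, delta(P,R))
P0,R0=tcp(); print((R0.inv()*R).magnitude()*57.3)
```

```text
[0.61290418 0.19650561 0.2942199 ] [0.59543862 0.04740554 0.29544944] [ 0.01746557  0.14910006 -0.00122955] 0.15012457017442796
-6.681173506548306
[-0.49660447  0.0581722   0.8660254 ]
[180.         -30.          -6.68117351]
[0.56076071 0.20261369 0.38515256] (array([-1.0038, -0.4556, -0.3087]), array([-0.1252,  0.0071,  0.467 ]))
174.1052546763854
```

Emit:
jog_arm:
  deltas:
    - {"fingers":-1,"xyz":[-0.03,-0.02,-0.06],"twist":[0,0,0.022]}
    - {"fingers":-1,"xyz":[-0.08,-0.04,-0.12],"twist":[0,0,0.044]}
    - {"fingers":-1,"xyz":[-0.13,-0.06,-0.18],"twist":[0,0,0.066]}
    - {"fingers":-1,"xyz":[-0.18,-0.08,-0.24],"twist":[0,0,0.088]}
    - {"fingers":-1,"xyz":[-0.23,-0.11,-0.3],"twist":[0,0,0.11]}
    - {"fingers":-1,"xyz":[-0.28,-0.13,-0.34],"twist":[0,0,0.132]}
    - {"fingers":-1,"xyz":[-0.33,-0.16,-0.36],"twist":[0,0,0.154]}
    - {"fingers":-1,"xyz":[-0.37,-0.18,-0.36],"twist":[0,0,0.176]}
    - {"fingers":-1,"xyz":[-0.4,-0.2,-0.36],"twist":[0,0,0.198]}
    - {"fingers":-1,"xyz":[-0.4,-0.2,-0.36],"twist":[0,0,0.22]}

```text
t: 1.15
position: [0.2964, 0.3929, 0.411]
ee_rot: [180.0, 0.1, 87.5]
contact_force: [-1.0, -0.8, 0.2]
opening: 0.0855
grip_force: 0.0
```

Run:
```python
from h import *
s=r.observe(); print(s['q'],s['position'],s['ee_rot'])
R=Ro.from_euler('xyz',[180,-30,-6.7],degrees=True); print(delta([.561,.203,.385],R))
```

```text
[ 3.99990400e+01  5.34654206e+00  7.50845380e+01 -5.09370184e-02
  9.96021634e+01  4.25023147e+01] [0.29635798 0.39289721 0.41101181] [1.79990571e+02 5.94882368e-02 8.74882384e+01]
(array([-0.3562,  0.5454,  0.0525]), array([-0.0682,  0.0636,  0.2551]))
```

Emit:
jog_arm:
  deltas:
    - {"fingers":-1,"xyz":[-0.03,0.05,0],"twist":[-0.006,0.0055,0.022]}
    - {"fingers":-1,"xyz":[-0.06,0.1,0],"twist":[-0.012,0.011,0.044]}
    - {"fingers":-1,"xyz":[-0.1,0.15,0],"twist":[-0.0175,0.0165,0.066]}
    - {"fingers":-1,"xyz":[-0.14,0.2,0],"twist":[-0.0235,0.022,0.088]}
    - {"fingers":-1,"xyz":[-0.18,0.26,0],"twist":[-0.029,0.0275,0.11]}
    - {"fingers":-1,"xyz":[-0.21,0.32,0],"twist":[-0.035,0.033,0.132]}
    - {"fingers":-1,"xyz":[-0.25,0.38,0.01],"twist":[-0.041,0.0385,0.154]}
    - {"fingers":-1,"xyz":[-0.28,0.43,0.02],"twist":[-0.047,0.044,0.176]}
    - {"fingers":-1,"xyz":[-0.31,0.48,0.03],"twist":[-0.053,0.0495,0.198]}
    - {"fingers":-1,"xyz":[-0.34,0.52,0.04],"twist":[-0.059,0.055,0.22]}

```text
t: 2.15
position: [0.5497, 0.2141, 0.3907]
ee_rot: [176.8, -26.6, 7.6]
contact_force: [-0.4, -0.1, -0.4]
opening: 0.0856
grip_force: 0.0
```

Run:
```python
from h import *
s=r.observe(); print(s['q'],s['position'],s['ee_rot'])
R=Ro.from_euler('xyz',[180,-30,-6.7],degrees=True); print(delta([.561,.203,.385],R))
f=shot('wrist','w1'); print(proj(f,[.613,.1965,.2942]))
```

```text
[14.21404258  0.32983474 88.18873296 -6.80521899 65.51614495 98.7860711 ] [0.54966021 0.21412507 0.39074548] [176.75343928 -26.60888418   7.58993392]
(array([0.0123, 0.0239, 0.0204]), array([-0.0098,  0.0084,  0.0352]))
[[350.1510118  220.65417466]]
```

View pics/w1.png

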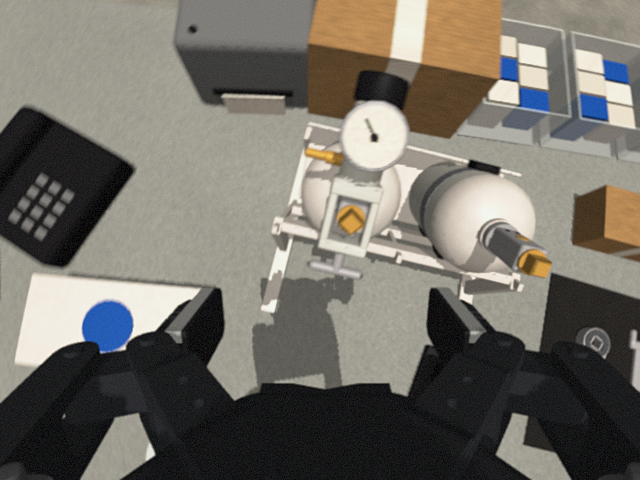

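The wrist view shows the gauge at (375,135) and the spindle as a tilted square at (350,219). The triangulated point projects to (350,221), so they agree. The key's head is also visible at the right edge (594,343).

Run:
```python
from h import *
f=load('w1'); 
A=cv2.resize(f['image'][195:245,325:375,::-1],(400,400),interpolation=cv2.INTER_CUBIC)
B=cv2.resize(f['image'][318:368,570:620,::-1],(400,400),interpolation=cv2.INTER_CUBIC)
cv2.imwrite('pics/c2.png',np.hstack([A,B]))
l,m=orange(f,(325,195,375,245)); print(l)
c=max(cv2.findContours(m,0,2)[0],key=cv2.contourArea); print(cv2.minAreaRect(c))
ax=Ro.from_euler('z',-6.7,degrees=True); foot=np.array([.6129,.1965,.2942])-ax.apply([-.5,0,.866])*.012
for h in(0,.011,.015): print(h,proj(f,foot+ax.apply([-.5,0,.866])*h))
```

```text
[(np.int32(559), array([350.8, 218.8]))]
((25.600006103515625, 23.700000762939453), (25.93838882446289, 25.491172790527344), 63.43495178222656)
0 [[350.08789928 216.9735031 ]]
0.011 [[350.13475117 220.4491574 ]]
0.015 [[350.15264758 221.78238605]]
```

View pics/c2.png

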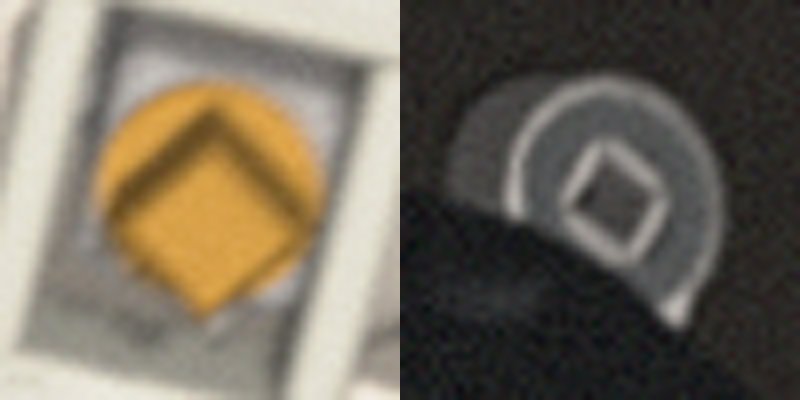

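Run:
```python
from h import *
f=load('w1'); foot=onz(f,[(351.2,219.2)],.2906)[0]; print('foot',foot)
Rz=Ro.from_euler('z',-6.7,degrees=True); ax=Rz.apply([-.5,0,.866]); xx=Rz.apply([.866,0,.5]); yy=np.cross(ax,xx)
print('spare check',load('top0') and proj(load('top0'),foot+ax*.005),proj(load('scene0'),foot+ax*.005))
for h in(.0,.005,.011):
    px=np.array([(212,105),(110,215),(203,320),(312,238)])/8+[325,195]-.44
    c,D=rays(f,px); p0=foot+ax*h; P=c+D*(((p0-c)@ax)/(D@ax))[:,None]-p0
    q=np.c_[P@xx,P@yy]; print(h,(q*1000).round(1).tolist(), [np.degrees(np.arctan2(*(q[(i+1)%4]-q[i])[::-1])).round(1)%90 for i in range(4)])
# key rough
px=np.array([(603,140),(562,200),(622,265),(668,205),(615,195)])/8-[50,0]+[570,318]-.44
P=onz(f,px,.021); print(P.round(4)); print([np.degrees(np.arctan2(*(P[(i+1)%4]-P[i])[:2][::-1])).round(1)%90 for i in range(4)])
t=load('top0'); print(onz(t,[[396,222],[386,270]],.018))
```

```text
foot [0.61524749 0.19542969 0.2906    ]
spare check [[254.51259656 189.10969274]] [[435.61046514 186.8295845 ]]
0.0 [[8.9, 2.3], [-4.1, 9.4], [-12.5, -2.1], [-1.7, -10.4]] [np.float64(61.599999999999994), np.float64(54.0), np.float64(52.1), np.float64(50.1)]
0.005 [[10.0, 2.6], [-2.8, 9.6], [-11.0, -1.7], [-0.5, -9.9]] [np.float64(61.599999999999994), np.float64(54.0), np.float64(52.1), np.float64(50.1)]
0.011 [[11.3, 3.0], [-1.2, 9.8], [-9.2, -1.2], [1.1, -9.2]] [np.float64(61.599999999999994), np.float64(54.0), np.float64(52.1), np.float64(50.1)]
[[ 0.5462 -0.245   0.021 ]
 [ 0.5336 -0.2354  0.021 ]
 [ 0.5218 -0.2486  0.021 ]
 [ 0.5344 -0.2594  0.021 ]
 [ 0.5355 -0.2474  0.021 ]]
[np.float64(52.5), np.float64(48.19999999999999), np.float64(49.2), np.float64(50.7)]
[[ 0.53997185 -0.25084481  0.018     ]
 [ 0.37449397 -0.21016042  0.018     ]]
```

Run:
```python
from h import *
R=Ro.from_euler('xyz',[180,0,-13.8],degrees=True)
print(delta([.478,-.10,.37],R)); print(delta([.478,-.233,.12],R,[.478,-.1,.37],R))
```

```text
(array([-0.2152,  0.6049, -0.0313]), array([-0.0047, -0.0746,  0.055 ]))
(array([0.0634, 0.2583, 0.5   ]), array([0., 0., 0.]))
```

Emit:
jog_arm:
  deltas:
    - {"fingers":-1,"xyz":[-0.02,0.03,-0.02],"twist":[0,0,0]}
    - {"fingers":-1,"xyz":[-0.05,0.09,-0.04],"twist":[0,-0.008,0.006]}
    - {"fingers":-1,"xyz":[-0.08,0.16,-0.04],"twist":[-0.001,-0.018,0.014]}
    - {"fingers":-1,"xyz":[-0.11,0.23,-0.04],"twist":[-0.002,-0.028,0.022]}
    - {"fingers":-1,"xyz":[-0.14,0.31,-0.035],"twist":[-0.003,-0.038,0.03]}
    - {"fingers":-1,"xyz":[-0.16,0.39,-0.032],"twist":[-0.003,-0.05,0.037]}
    - {"fingers":-1,"xyz":[-0.18,0.47,-0.032],"twist":[-0.004,-0.06,0.044]}
    - {"fingers":-1,"xyz":[-0.2,0.54,-0.0315],"twist":[-0.0045,-0.07,0.051]}
    - {"fingers":-0.6,"xyz":[-0.2152,0.59,-0.031],"twist":[-0.0047,-0.0746,0.055]}
    - {"fingers":-0.3,"xyz":[-0.2152,0.605,-0.031],"twist":[-0.0047,-0.0746,0.055]}

```text
t: 3.2
position: [0.4805, -0.1006, 0.3716]
ee_rot: [179.9, 0.2, -13.1]
contact_force: [-0.4, 0.4, 0.4]
opening: 0.0591
grip_force: 0.0
```

Emit:
jog_arm:
  deltas:
    - {"fingers":-0.3,"xyz":[0.005,0.03,0.03],"twist":[0,0,0]}
    - {"fingers":-0.3,"xyz":[0.015,0.07,0.09],"twist":[0,0,0]}
    - {"fingers":-0.3,"xyz":[0.025,0.11,0.16],"twist":[0,0,0]}
    - {"fingers":-0.3,"xyz":[0.035,0.15,0.24],"twist":[0,0,0]}
    - {"fingers":-0.3,"xyz":[0.045,0.19,0.32],"twist":[0,0,0]}
    - {"fingers":-0.3,"xyz":[0.055,0.22,0.39],"twist":[0,0,0]}
    - {"fingers":-0.3,"xyz":[0.06,0.24,0.44],"twist":[0,0,0]}
    - {"fingers":-0.3,"xyz":[0.063,0.255,0.48],"twist":[0,0,0]}
    - {"fingers":-0.3,"xyz":[0.063,0.258,0.5],"twist":[0,0,0]}
    - {"fingers":-0.3,"xyz":[0.063,0.258,0.5],"twist":[0,0,0]}

```text
t: 4.2
position: [0.4816, -0.2301, 0.1219]
ee_rot: [-180.0, 0.2, -12.9]
contact_force: [0.9, 0.2, 0.7]
opening: 0.0557
grip_force: 0.0
```

Run:
```python
from h import *
s=r.observe(); print(s['t'],s['q'],s['position'],s['ee_rot'])
f=shot('wrist','w2'); print(proj(f,[[.5365,-.2475,.021],[.478,-.233,.012]]))
```

```text
4.2 [-3.74833525e+01  1.89725335e+01  9.86730643e+01 -5.60777653e-02
  6.25032506e+01  6.54666101e+01] [ 0.48159207 -0.23007462  0.12192447] [-1.79983381e+02  1.56047062e-01 -1.29239843e+01]
[[332.35609218 158.62680032]
 [330.31886501 238.2802147 ]]
```

View pics/w2.png

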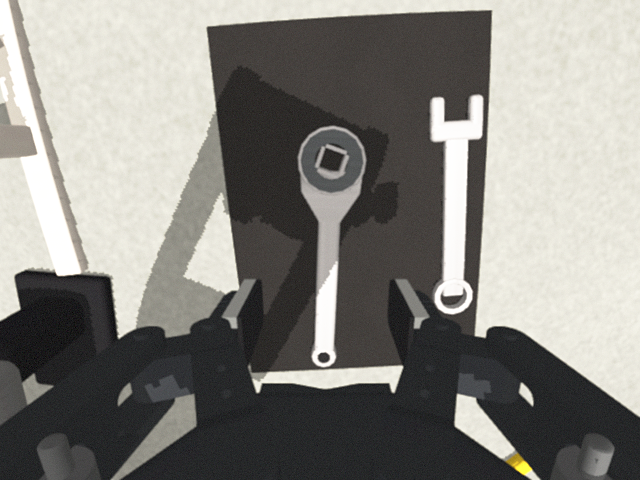

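The key's head is centred near (332,160) and the handle's end hole is at (324,357). The spanner is on the right at (452,200) with clearance.

Run:
```python
from h import *
f=load('w2'); g=cv2.cvtColor(f['image'],cv2.COLOR_RGB2GRAY)
h=onz(f,[(332.5,159.5)],.021)[0]; e=onz(f,[(323.5,357)],.019)[0]; print(h,e,np.degrees(np.arctan2(*(h-e)[:2][::-1])),np.linalg.norm(h-e))
mids=[]
for y in range(235,330,10):
    row=g[y,300:360].astype(int); x=np.where(row>row.max()*.62)[0]; mids.append((x.min()+300,x.max()+300,row.max()))
print(mids)
# rectified head crop in key plane
S=8; pts=np.array([[h[0]+a*.02,h[1]+b*.02,.021] for a,b in((1,1),(1,-1),(-1,-1),(-1,1))])
H=cv2.getPerspectiveTransform(proj(f,pts).astype(np.float32),np.float32([[0,0],[400,0],[400,400],[0,400]]))
w=cv2.warpPerspective(g,H,(400,400),flags=cv2.INTER_CUBIC)
cv2.imwrite('pics/c3.png',w)
```

```text
[ 0.53589217 -0.24746715  0.021     ] [ 0.38127235 -0.20533632  0.019     ] -15.241937888606543 0.1602694419174102
[(np.int64(318), np.int64(338), np.int64(186)), (np.int64(318), np.int64(338), np.int64(185)), (np.int64(318), np.int64(337), np.int64(183)), (np.int64(319), np.int64(337), np.int64(252)), (np.int64(318), np.int64(336), np.int64(255)), (np.int64(318), np.int64(336), np.int64(255)), (np.int64(317), np.int64(335), np.int64(255)), (np.int64(316), np.int64(335), np.int64(254)), (np.int64(316), np.int64(334), np.int64(254)), (np.int64(315), np.int64(334), np.int64(253))]
```

View pics/c3.png

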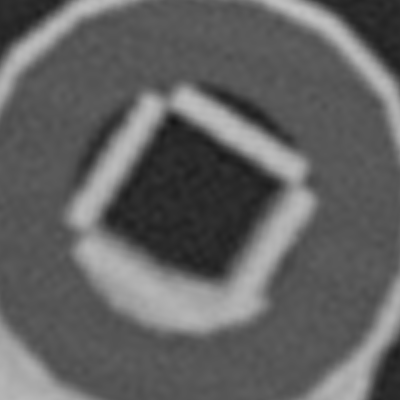

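Measured: key yaw about -15.2°, head at (0.536, -0.2475), socket flats at about 58° in the world frame, so 73° relative to the key. Next I descend and grip at 60 mm from the axis.

Run:
```python
from h import *
print(delta([.478,-.2318,.005],Ro.from_euler('xyz',[180,0,-15.2],degrees=True)),r.observe()['position'])
```

```text
(array([-0.0074,  0.0044,  0.2363]), array([0.0001, 0.0001, 0.0063])) [ 0.48223668 -0.23042422  0.12312102]
```

Emit:
jog_arm:
  newtons: 60
  deltas:
    - {"fingers":-0.3,"xyz":[-0.0074,0.0044,0.04],"twist":[0,0,0.0063]}
    - {"fingers":-0.3,"xyz":[-0.0074,0.0044,0.09],"twist":[0,0,0.0063]}
    - {"fingers":-0.3,"xyz":[-0.0074,0.0044,0.14],"twist":[0,0,0.0063]}
    - {"fingers":-0.3,"xyz":[-0.0074,0.0044,0.18],"twist":[0,0,0.0063]}
    - {"fingers":-0.3,"xyz":[-0.0074,0.0044,0.21],"twist":[0,0,0.0063]}
    - {"fingers":-0.3,"xyz":[-0.0074,0.0044,0.225],"twist":[0,0,0.0063]}
    - {"fingers":-0.3,"xyz":[-0.0074,0.0044,0.232],"twist":[0,0,0.0063]}
    - {"fingers":-0.3,"xyz":[-0.0074,0.0044,0.235],"twist":[0,0,0.0063]}
    - {"fingers":-0.3,"xyz":[-0.0074,0.0044,0.235],"twist":[0,0,0.0063]}
    - {"fingers":0.2,"xyz":[-0.0074,0.0044,0.235],"twist":[0,0,0.0063]}

```text
t: 5.25
position: [0.4785, -0.2331, 0.0062]
ee_rot: [179.9, -0.1, -15.2]
contact_force: [-0.6, -0.1, -0.6]
opening: 0.0423
grip_force: 0.0
```

Emit:
jog_arm:
  newtons: 80
  deltas:
    - {"fingers":0.5,"xyz":[0,0,0],"twist":[0,0,0]}
    - {"fingers":0.8,"xyz":[0,0,0],"twist":[0,0,0]}
    - {"fingers":1,"xyz":[0,0,0],"twist":[0,0,0]}
    - {"fingers":1,"xyz":[0,0,0],"twist":[0,0,0]}
    - {"fingers":1,"xyz":[0,0,0],"twist":[0,0,0]}
    - {"fingers":1,"xyz":[0,0,0],"twist":[0,0,0]}
    - {"fingers":1,"xyz":[0,0,0],"twist":[0,0,0]}
    - {"fingers":1,"xyz":[0,0,0],"twist":[0,0,0]}
    - {"fingers":1,"xyz":[0,0,0],"twist":[0,0,0]}
    - {"fingers":1,"xyz":[0,0,0],"twist":[0,0,0]}

```text
t: 6.25
position: [0.4782, -0.233, 0.0062]
ee_rot: [179.9, -0.0, -15.2]
contact_force: [-1.1, 0.9, 5.2]
opening: 0.0161
grip_force: 78.1
```

Run:
```python
from h import *
s=r.observe(); print(s['position'],s['ee_rot'],s['contact_force'],s['opening'],s['grip_force'])
f=shot('wrist','w3'); P,R=tcp()
# predicted head px if key top of head at z=.021 
print(proj(f,[[.5359,-.2475,.021]]))
g=cv2.cvtColor(f['image'],cv2.COLOR_RGB2GRAY); cv2.imwrite('pics/w3g.png',g)
```

```text
[ 0.47818837 -0.2329901   0.00623494] [ 1.79905055e+02 -2.27419437e-02 -1.52499150e+01] [-1.05640708  0.93243564  5.20162331] 0.016135398320875575 78.09867024421692
[[323.19090336 164.44563138]]
```

View pics/w3.png

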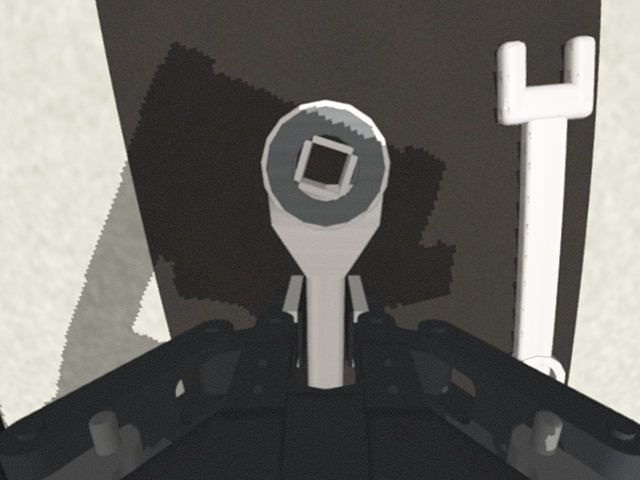

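Gripped: opening 16 mm, head at (325,164), socket turned about 18.5° clockwise relative to the key. Now I'll work out the tool poses for the valve.

```bash
cat >> h.py <<'E'
foot=np.array([.61525,.19543,.2906]); Rz=Ro.from_euler('z',-6.7,degrees=True)
ax=Rz.apply([-.5,0,.75**.5]); xx=Rz.apply([.75**.5,0,.5])
def Rt(th):
    x=Ro.from_rotvec(ax*np.radians(th)).apply(xx); return Ro.from_matrix(np.c_[x,np.cross(-ax,x),-ax])
KO=np.array([.0597,0,.0032])  # key origin in tool frame
def pose(th,h): R=Rt(th); return foot+ax*h-R.apply(KO),R
E
python3 - <<'E'
from h import *
f=load('w3'); P,R=tcp(); hd=onz(f,[(325,164)],.021)[0]; hd[2]=.003; print(hd, R.inv().apply(hd-P))
for th,h in((-18,.1),(-18,.03),(45,0),(-55,0)): p,q=pose(th,h); print(th,h,p.round(4),q.as_euler('xyz',degrees=True).round(1))
p,q=pose(-18,.1)
Pm=[.45,-.13,.40]; print('lift',delta(Pm,R)); print(delta(p,q,np.array(Pm),R))
E
```

```text
[ 0.53588041 -0.24818971  0.003     ] [ 0.0596469  -0.00050986  0.00326964]
-18 0.1 [0.5173 0.2255 0.3516] [-169.9  -28.4  -27.3]
-18 0.03 [0.5521 0.2214 0.291 ] [-169.9  -28.4  -27.3]
45 0 [0.5724 0.158  0.2723] [157.8 -20.7  42.4]
-55 0 [0.5899 0.2476 0.2763] [-154.7  -16.7  -65.5]
lift (array([-0.1083, -0.1826, -0.7879]), array([0., 0., 0.]))
(array([-0.0572, -0.7216,  0.0956]), array([0.0194, 0.0811, 0.0257]))
```

Emit:
jog_arm:
  newtons: 100
  deltas:
    - {"fingers":1,"xyz":[0,0,-0.02],"twist":[0,0,0]}
    - {"fingers":1,"xyz":[0,0,-0.07],"twist":[0,0,0]}
    - {"fingers":1,"xyz":[0,0,-0.15],"twist":[0,0,0]}
    - {"fingers":1,"xyz":[-0.01,-0.02,-0.24],"twist":[0,0,0]}
    - {"fingers":1,"xyz":[-0.03,-0.05,-0.34],"twist":[0,0,0]}
    - {"fingers":1,"xyz":[-0.05,-0.08,-0.44],"twist":[0,0,0]}
    - {"fingers":1,"xyz":[-0.07,-0.11,-0.54],"twist":[0,0,0]}
    - {"fingers":1,"xyz":[-0.09,-0.14,-0.63],"twist":[0,0,0]}
    - {"fingers":1,"xyz":[-0.1,-0.17,-0.72],"twist":[0,0,0]}
    - {"fingers":1,"xyz":[-0.108,-0.1826,-0.78],"twist":[0,0,0]}

```text
t: 7.3
position: [0.4494, -0.1285, 0.3989]
ee_rot: [179.9, -0.1, -15.2]
contact_force: [1.3, -0.1, -2.8]
opening: 0.0149
grip_force: 98.2
```

Emit:
jog_arm:
  deltas:
    - {"fingers":1,"xyz":[0,-0.03,0],"twist":[0,0,0]}
    - {"fingers":1,"xyz":[-0.01,-0.09,0],"twist":[0.002,0.008,0.002]}
    - {"fingers":1,"xyz":[-0.02,-0.17,0],"twist":[0.004,0.017,0.005]}
    - {"fingers":1,"xyz":[-0.03,-0.26,0],"twist":[0.006,0.026,0.008]}
    - {"fingers":1,"xyz":[-0.04,-0.35,0],"twist":[0.009,0.036,0.011]}
    - {"fingers":1,"xyz":[-0.05,-0.44,0.01],"twist":[0.012,0.048,0.015]}
    - {"fingers":1,"xyz":[-0.05,-0.53,0.03],"twist":[0.014,0.06,0.019]}
    - {"fingers":1,"xyz":[-0.055,-0.62,0.05],"twist":[0.017,0.072,0.023]}
    - {"fingers":1,"xyz":[-0.057,-0.69,0.07],"twist":[0.0194,0.081,0.0257]}
    - {"fingers":1,"xyz":[-0.057,-0.72,0.09],"twist":[0.0194,0.081,0.0257]}

```text
t: 8.3
position: [0.5146, 0.2279, 0.348]
ee_rot: [-169.9, -28.2, -27.0]
contact_force: [-0.1, -0.4, -3.7]
opening: 0.0153
grip_force: 98.7
```

Run:
```python
from h import *
s=r.observe(); print(s['t'],s['q'],s['position'],s['ee_rot'],s['contact_force'],s['grip_force'])
print('to h=.04',delta(*pose(-18,.04))); print('h=.022',delta(*pose(-18,.022)))
f=shot('wrist','w4'); P,R=tcp()
A=proj(f,P+R.apply(KO+[0,0,-.018])); print('head top pred',A,'foot',proj(f,foot),'tip',proj(f,foot+ax*.015))
```

```text
8.3 [ 20.80644616  -1.37161551  96.85285375 -15.46819025  58.47601644
 140.36227508] [0.5145615  0.2279168  0.34798955] [-169.92187548  -28.19666256  -27.02722202] [-0.13996122 -0.42789922 -3.69560197] 98.65421967489965
to h=.04 (array([0.0101, 0.0014, 0.1168]), array([-0.0002,  0.0006,  0.0005]))
h=.022 (array([0.0103, 0.0014, 0.1528]), array([-0.0002,  0.0006,  0.0005]))
head top pred [[326.61240083 167.19953692]] foot [[327.46231525 148.44372011]] tip [[327.59299549 148.67159791]]
```

View pics/w4.png

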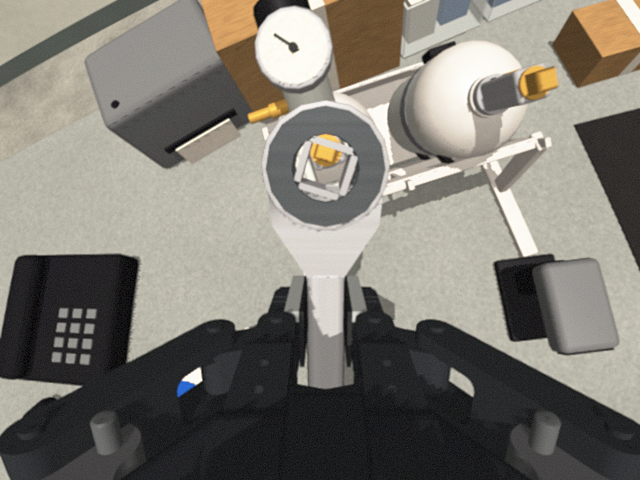

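Through the socket I see the spindle tip at (326,149), predicted at (327.5,148.6), and its orientation roughly matches the socket. The head is at (326,166), as predicted. Moving closer.

Emit:
jog_arm:
  deltas:
    - {"fingers":1,"xyz":[0.01,0.0014,0.02],"twist":[-0.0002,0.0006,0.0005]}
    - {"fingers":1,"xyz":[0.01,0.0014,0.05],"twist":[-0.0002,0.0006,0.0005]}
    - {"fingers":1,"xyz":[0.01,0.0014,0.08],"twist":[-0.0002,0.0006,0.0005]}
    - {"fingers":1,"xyz":[0.01,0.0014,0.105],"twist":[-0.0002,0.0006,0.0005]}
    - {"fingers":1,"xyz":[0.01,0.0014,0.125],"twist":[-0.0002,0.0006,0.0005]}
    - {"fingers":1,"xyz":[0.01,0.0014,0.14],"twist":[-0.0002,0.0006,0.0005]}
    - {"fingers":1,"xyz":[0.01,0.0014,0.148],"twist":[-0.0002,0.0006,0.0005]}
    - {"fingers":1,"xyz":[0.01,0.0014,0.15],"twist":[-0.0002,0.0006,0.0005]}
    - {"fingers":1,"xyz":[0.01,0.0014,0.15],"twist":[-0.0002,0.0006,0.0005]}
    - {"fingers":1,"xyz":[0.01,0.0014,0.15],"twist":[-0.0002,0.0006,0.0005]}

```text
t: 9.35
position: [0.5582, 0.218, 0.2878]
ee_rot: [-169.8, -28.5, -27.5]
contact_force: [-0.3, -0.9, -2.7]
opening: 0.0156
grip_force: 98.7
```

```bash
cat >> h.py <<'E'
def kp():
    "key underside in spindle frame: along xx, yy, height (mm), angle"
    P,R=tcp(); d=P+R.apply(KO)-foot; x=R.apply([1,0,0]); yy=np.cross(ax,xx)
    return (np.array([d@xx,d@yy,d@ax])*1000).round(1), np.degrees(np.arctan2(x@yy,x@xx)).round(1), np.round(r.observe()['contact_force'],1)
E
python3 - <<'E'
from h import *
print(kp(),'to h=.012',delta(*pose(-18,.012)))
f=shot('wrist','w5'); P,R=tcp()
print('socket pred',proj(f,P+R.apply(KO+[0,0,-.018])),'tip',proj(f,foot+ax*.015),'socket bottom',proj(f,P+R.apply(KO)))
l,m=orange(f,(290,130,365,205)); print(l)
c=max(cv2.findContours(m,0,2)[0],key=cv2.contourArea); print(cv2.minAreaRect(c), cv2.boundingRect(c))
cv2.imwrite('pics/c5.png',cv2.resize(f['image'][100:230,260:390,::-1],(780,580),interpolation=cv2.INTER_CUBIC))
E
```

```text
(array([ 4. , -2.9, 24.2]), np.float64(-18.2), array([-0.3, -0.9, -2.7])) to h=.012 (array([-0.0094, -0.0026,  0.024 ]), array([ 0.0001, -0.0005, -0.0005]))
socket pred [[327.06600241 164.83970148]] tip [[323.30384878 172.28432239]] socket bottom [[326.81094814 162.59200069]]
[(np.int32(8), array([315.5, 146.9])), (np.int32(1027), array([323.5, 167.1]))]
((34.349998474121094, 36.44999694824219), (35.73373031616211, 32.25522994995117), 18.43494987487793) (13, 20, 40, 34)
```

View pics/c5.png

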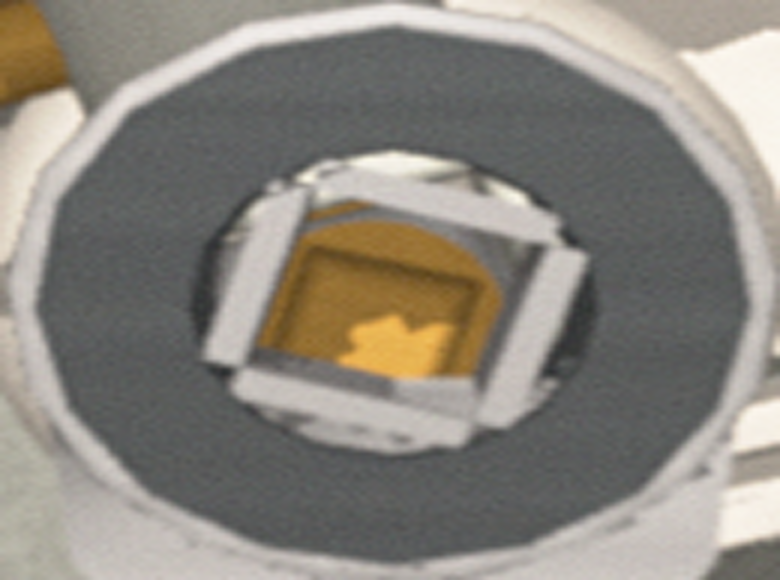

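The crop shows the spindle and gland through the socket, angles agreeing within about 3°. The head is a few mm off, matching the measured offset (4, -2.9 mm). I'll correct that and lower the key.

Emit:
jog_arm:
  deltas:
    - {"fingers":1,"xyz":[-0.004,-0.001,0],"twist":[0,0,0]}
    - {"fingers":1,"xyz":[-0.008,-0.0026,0],"twist":[0,0,0]}
    - {"fingers":1,"xyz":[-0.0094,-0.0026,0],"twist":[0,0,0]}
    - {"fingers":1,"xyz":[-0.0094,-0.0026,0.006],"twist":[0,0,0]}
    - {"fingers":1,"xyz":[-0.0094,-0.0026,0.012],"twist":[0,0,0]}
    - {"fingers":1,"xyz":[-0.0094,-0.0026,0.018],"twist":[0,0,0]}
    - {"fingers":1,"xyz":[-0.0094,-0.0026,0.022],"twist":[0,0,0]}
    - {"fingers":1,"xyz":[-0.0094,-0.0026,0.024],"twist":[0,0,0]}
    - {"fingers":1,"xyz":[-0.0094,-0.0026,0.024],"twist":[0,0,0]}
    - {"fingers":1,"xyz":[-0.0094,-0.0026,0.024],"twist":[0,0,0]}

```text
t: 10.4
position: [0.561, 0.2201, 0.2748]
ee_rot: [-169.8, -28.5, -27.5]
contact_force: [-0.2, 0.5, -3.4]
opening: 0.0149
grip_force: 98.7
```

Run:
```python
from h import *
print(kp(),'to h=0',delta(*pose(-18,.0)))
```

```text
(array([-0.4, -0.5, 11.6]), np.float64(-18.2), array([-0.2,  0.5, -3.4])) to h=0 (array([ 0.0004, -0.0008,  0.0229]), array([ 0.0002, -0.0004, -0.0005]))
```

Emit:
jog_arm:
  deltas:
    - {"fingers":1,"xyz":[0,-0.0008,0.002],"twist":[0,0,0]}
    - {"fingers":1,"xyz":[0,-0.0008,0.004],"twist":[0,0,0]}
    - {"fingers":1,"xyz":[0,-0.0008,0.006],"twist":[0,0,0]}
    - {"fingers":1,"xyz":[0,-0.0008,0.008],"twist":[0,0,0]}
    - {"fingers":1,"xyz":[0,-0.0008,0.01],"twist":[0,0,0]}
    - {"fingers":1,"xyz":[0,-0.0008,0.012],"twist":[0,0,0]}
    - {"fingers":1,"xyz":[0,-0.0008,0.014],"twist":[0,0,0]}
    - {"fingers":1,"xyz":[0,-0.0008,0.014],"twist":[0,0,0]}
    - {"fingers":1,"xyz":[0,-0.0008,0.014],"twist":[0,0,0]}
    - {"fingers":1,"xyz":[0,-0.0008,0.014],"twist":[0,0,0]}

```text
t: 11.4
position: [0.5646, 0.2201, 0.2688]
ee_rot: [-169.8, -28.5, -27.5]
contact_force: [-0.1, -0.1, -2.0]
opening: 0.0147
grip_force: 98.6
```

Run:
```python
from h import *
print(kp(),'to h=0',delta(*pose(-18,.0)),r.observe()['wrist_torque'])
```

```text
(array([-0.3, -0.1,  4.6]), np.float64(-18.2), array([-0.1, -0.1, -2. ])) to h=0 (array([0.0005, 0.0001, 0.009 ]), array([ 0.0002, -0.0003, -0.0005])) [ 0.04492978  0.4942646  -0.0154666 ]
```

Emit:
jog_arm:
  deltas:
    - {"fingers":1,"xyz":[0,0,0.002],"twist":[0,0,0]}
    - {"fingers":1,"xyz":[0,0,0.004],"twist":[0,0,0]}
    - {"fingers":1,"xyz":[0,0,0.006],"twist":[0,0,0]}
    - {"fingers":1,"xyz":[0,0,0.007],"twist":[0,0,0]}
    - {"fingers":1,"xyz":[0,0,0.008],"twist":[0,0,0]}
    - {"fingers":1,"xyz":[0,0,0.009],"twist":[0,0,0]}
    - {"fingers":1,"xyz":[0,0,0.0095],"twist":[0,0,0]}
    - {"fingers":1,"xyz":[0,0,0.0095],"twist":[0,0,0]}
    - {"fingers":1,"xyz":[0,0,0.0095],"twist":[0,0,0]}
    - {"fingers":1,"xyz":[0,0,0.0095],"twist":[0,0,0]}

```text
t: 12.4
position: [0.5669, 0.2198, 0.2647]
ee_rot: [-169.8, -28.5, -27.5]
contact_force: [0.2, 1.4, -4.1]
opening: 0.0154
grip_force: 98.7
```

```bash
cat >> h.py <<'E'
def arc(ths,h=0.):
    P0,R0=tcp()
    for t in ths:
        a,b=delta(*pose(t,h)); print(t,a.tolist(),b.tolist())
E
python3 - <<'E'
from h import *
print(kp(),r.observe()['wrist_torque'],r.observe()['q'])
arc([-13,-8,-2,5,12,19,26,33,40,45])
E
```

```text
(array([-0.3, -0.1, -0.1]), np.float64(-18.2), array([ 0.2,  1.4, -4.1])) [0.12038854 0.55020074 0.03263678] [ 17.72303598   5.98817476 101.01212337 -16.75699281  46.45599763
 141.36119889]
-13 [0.001, 0.0105, -0.0005] [0.0002, -0.0003, -0.0144]
-8 [0.0024, 0.0208, -0.0005] [0.0002, -0.0003, -0.0283]
-2 [0.0052, 0.0329, -0.0004] [0.0002, -0.0003, -0.045]
5 [0.0102, 0.0467, -0.0004] [0.0003, -0.0003, -0.0644]
12 [0.0167, 0.0597, -0.0004] [0.0003, -0.0003, -0.0839]
19 [0.0248, 0.0718, -0.0004] [0.0003, -0.0003, -0.1033]
26 [0.0343, 0.0829, -0.0003] [0.0003, -0.0003, -0.1227]
33 [0.0451, 0.0927, -0.0003] [0.0003, -0.0002, -0.1422]
40 [0.057, 0.1011, -0.0002] [0.0003, -0.0002, -0.1616]
45 [0.066, 0.1062, -0.0002] [0.0004, -0.0002, -0.1755]
```

Seated (height −0.1 mm). First the free return stroke, anticlockwise to +45°.

Emit:
jog_arm:
  deltas:
    - {"fingers":1,"xyz":[0.001,0.0105,0],"twist":[0,0,-0.0144]}
    - {"fingers":1,"xyz":[0.0024,0.0208,0],"twist":[0,0,-0.0283]}
    - {"fingers":1,"xyz":[0.0052,0.0329,0],"twist":[0,0,-0.045]}
    - {"fingers":1,"xyz":[0.0102,0.0467,0],"twist":[0,0,-0.0644]}
    - {"fingers":1,"xyz":[0.0167,0.0597,0],"twist":[0,0,-0.0839]}
    - {"fingers":1,"xyz":[0.0248,0.0718,0],"twist":[0,0,-0.1033]}
    - {"fingers":1,"xyz":[0.0343,0.0829,0],"twist":[0,0,-0.1227]}
    - {"fingers":1,"xyz":[0.0451,0.0927,0],"twist":[0,0,-0.1422]}
    - {"fingers":1,"xyz":[0.057,0.1011,0],"twist":[0,0,-0.1616]}
    - {"fingers":1,"xyz":[0.066,0.1062,0],"twist":[0,0,-0.1755]}

```text
t: 13.4
position: [0.573, 0.159, 0.2727]
ee_rot: [157.6, -20.8, 42.7]
contact_force: [1.9, 6.9, -3.9]
opening: 0.0148
grip_force: 98.3
```

Run:
```python
from h import *
print(kp(),r.observe()['wrist_torque'],r.observe()['q'])
arc([42,37,31,25,19,13,7,1,-5,-11]); print(); arc([-11,-16,-22,-28,-34,-39,-44,-48,-50,-50])
```

```text
(array([0.4, 1.2, 0.3]), np.float64(45.2), array([ 1.9,  6.9, -3.9])) [1.08339354 0.45383822 0.80758725] [  9.61617158   3.03389523 103.13773191 -11.41923195  45.23006254
  67.05409722]
42 [-0.0022, -0.0056, 0.0003] [0.0003, -0.0004, 0.009]
37 [-0.0011, -0.016, 0.0003] [0.0002, -0.0004, 0.0229]
31 [0.0013, -0.0282, 0.0003] [0.0002, -0.0004, 0.0396]
25 [0.005, -0.0402, 0.0003] [0.0002, -0.0005, 0.0562]
19 [0.0099, -0.0516, 0.0003] [0.0002, -0.0005, 0.0729]
13 [0.016, -0.0626, 0.0003] [0.0001, -0.0005, 0.0896]
7 [0.0233, -0.0728, 0.0003] [0.0001, -0.0005, 0.1062]
1 [0.0315, -0.0822, 0.0003] [0.0001, -0.0005, 0.1229]
-5 [0.0407, -0.0906, 0.0003] [0.0001, -0.0005, 0.1396]
-11 [0.0507, -0.0981, 0.0003] [0.0, -0.0005, 0.1562]

-11 [0.0507, -0.0981, 0.0003] [0.0, -0.0005, 0.1562]
-16 [0.0596, -0.1035, 0.0003] [0.0, -0.0005, 0.1701]
-22 [0.0708, -0.109, 0.0003] [-0.0, -0.0005, 0.1868]
-28 [0.0826, -0.1132, 0.0004] [-0.0, -0.0005, 0.2034]
-34 [0.0947, -0.1162, 0.0004] [-0.0001, -0.0005, 0.2201]
-39 [0.105, -0.1177, 0.0004] [-0.0001, -0.0005, 0.234]
-44 [0.1154, -0.1182, 0.0004] [-0.0001, -0.0005, 0.2479]
-48 [0.1238, -0.1181, 0.0005] [-0.0001, -0.0005, 0.259]
-50 [0.1279, -0.1178, 0.0005] [-0.0001, -0.0005, 0.2646]
-50 [0.1279, -0.1178, 0.0005] [-0.0001, -0.0005, 0.2646]
```

Emit:
jog_arm:
  deltas:
    - {"fingers":1,"xyz":[-0.0022,-0.0056,0],"twist":[0,0,0.009]}
    - {"fingers":1,"xyz":[-0.0011,-0.016,0],"twist":[0,0,0.0229]}
    - {"fingers":1,"xyz":[0.0013,-0.0282,0],"twist":[0,0,0.0396]}
    - {"fingers":1,"xyz":[0.005,-0.0402,0],"twist":[0,0,0.0562]}
    - {"fingers":1,"xyz":[0.0099,-0.0516,0],"twist":[0,0,0.0729]}
    - {"fingers":1,"xyz":[0.016,-0.0626,0],"twist":[0,0,0.0896]}
    - {"fingers":1,"xyz":[0.0233,-0.0728,0],"twist":[0,0,0.1062]}
    - {"fingers":1,"xyz":[0.0315,-0.0822,0],"twist":[0,0,0.1229]}
    - {"fingers":1,"xyz":[0.0407,-0.0906,0],"twist":[0,0,0.1396]}
    - {"fingers":1,"xyz":[0.0507,-0.0981,0],"twist":[0,0,0.1562]}

```text
t: 14.4
position: [0.5645, 0.2121, 0.2642]
ee_rot: [-173.5, -29.5, -19.9]
contact_force: [0.0, -0.7, -1.7]
opening: 0.0152
grip_force: 99.4
```

Run:
```python
from h import *
print(kp(),r.observe()['wrist_torque'],r.observe()['q'])
arc([-13,-17,-21,-25,-29,-33,-37,-40,-42,-42])
```

```text
(array([-0. , -1.2,  0.2]), np.float64(-11.4), array([ 0. , -0.7, -1.7])) [-0.16789371  0.39985512  0.14918395] [ 16.8859612    5.35493593 101.83164402 -16.36481547  46.00086839
 133.6544058 ]
-13 [-0.0003, -0.0056, 0.0001] [0.0002, -0.0005, 0.0043]
-17 [0.0002, -0.0139, 0.0001] [0.0002, -0.0005, 0.0155]
-21 [0.0013, -0.0222, 0.0001] [0.0002, -0.0005, 0.0266]
-25 [0.0029, -0.0303, 0.0001] [0.0001, -0.0005, 0.0377]
-29 [0.0052, -0.0383, 0.0001] [0.0001, -0.0005, 0.0488]
-33 [0.008, -0.0462, 0.0001] [0.0001, -0.0005, 0.0599]
-37 [0.0113, -0.0538, 0.0001] [0.0001, -0.0005, 0.071]
-40 [0.0141, -0.0594, 0.0001] [0.0001, -0.0005, 0.0793]
-42 [0.0162, -0.063, 0.0001] [0.0001, -0.0005, 0.0849]
-42 [0.0162, -0.063, 0.0001] [0.0001, -0.0005, 0.0849]
```

Emit:
jog_arm:
  deltas:
    - {"fingers":1,"xyz":[-0.0003,-0.0056,0],"twist":[0,0,0.0043]}
    - {"fingers":1,"xyz":[0.0002,-0.0139,0],"twist":[0,0,0.0155]}
    - {"fingers":1,"xyz":[0.0013,-0.0222,0],"twist":[0,0,0.0266]}
    - {"fingers":1,"xyz":[0.0029,-0.0303,0],"twist":[0,0,0.0377]}
    - {"fingers":1,"xyz":[0.0052,-0.0383,0],"twist":[0,0,0.0488]}
    - {"fingers":1,"xyz":[0.008,-0.0462,0],"twist":[0,0,0.0599]}
    - {"fingers":1,"xyz":[0.0113,-0.0538,0],"twist":[0,0,0.071]}
    - {"fingers":1,"xyz":[0.0141,-0.0594,0],"twist":[0,0,0.0793]}
    - {"fingers":1,"xyz":[0.0162,-0.063,0],"twist":[0,0,0.0849]}
    - {"fingers":1,"xyz":[0.0162,-0.063,0],"twist":[0,0,0.0849]}

```text
t: 15.4
position: [0.5796, 0.2388, 0.2705]
ee_rot: [-159.0, -22.0, -52.7]
contact_force: [-2.1, -4.5, -2.0]
opening: 0.0151
grip_force: 98.6
```

```bash
cat >> h.py <<'E'
def mom():
    P,R=tcp(); s=r.observe(); d=P-(P+R.apply(KO)); return 'axial moment at tcp %.2f, about spindle %.2f'%(s['wrist_torque']@ax,(s['wrist_torque']+np.cross(d,s['contact_force']))@ax)
E
python3 - <<'E'
from h import *
print(kp(),mom(),r.observe()['wrist_torque'],r.observe()['q'])
arc([-39,-34,-28,-21,-14,-7,0,7,14,21]); print();arc([21,26,30,35,40,45,49,53,56,57])
E
```

```text
(array([-0.6, -0.9, -0.2]), np.float64(-41.8), array([-2.1, -4.5, -2. ])) axial moment at tcp 0.01, about spindle 0.32 [-0.64983208  0.65644786 -0.40479094] [ 19.53252748   7.9696211   97.83144699 -17.5290969   48.21136492
 166.80065334]
-39 [-0.0001, 0.0036, -0.0008] [0.0003, -0.0005, -0.0078]
-34 [0.0008, 0.014, -0.0008] [0.0004, -0.0005, -0.0217]
-28 [0.0032, 0.0263, -0.0007] [0.0004, -0.0004, -0.0383]
-21 [0.0075, 0.0402, -0.0007] [0.0004, -0.0004, -0.0578]
-14 [0.0135, 0.0535, -0.0006] [0.0004, -0.0004, -0.0772]
-7 [0.0211, 0.0659, -0.0006] [0.0005, -0.0004, -0.0967]
0 [0.0301, 0.0774, -0.0005] [0.0005, -0.0003, -0.1161]
7 [0.0405, 0.0876, -0.0005] [0.0005, -0.0003, -0.1355]
14 [0.052, 0.0966, -0.0004] [0.0005, -0.0003, -0.155]
21 [0.0646, 0.104, -0.0004] [0.0006, -0.0003, -0.1744]

21 [0.0646, 0.104, -0.0004] [0.0006, -0.0003, -0.1744]
26 [0.074, 0.1084, -0.0003] [0.0006, -0.0002, -0.1883]
30 [0.0818, 0.1112, -0.0003] [0.0006, -0.0002, -0.1994]
35 [0.0919, 0.1141, -0.0003] [0.0006, -0.0002, -0.2133]
40 [0.1021, 0.116, -0.0002] [0.0006, -0.0002, -0.2272]
45 [0.1125, 0.117, -0.0002] [0.0006, -0.0001, -0.2411]
49 [0.1208, 0.1172, -0.0002] [0.0006, -0.0001, -0.2522]
53 [0.1291, 0.1168, -0.0002] [0.0007, -0.0001, -0.2633]
56 [0.1353, 0.1161, -0.0001] [0.0007, -0.0001, -0.2717]
57 [0.1374, 0.1158, -0.0001] [0.0007, -0.0001, -0.2744]
```

Moment about the spindle is 0.32 N·m, so the key is driving the valve. Return stroke next, then repeat.

Emit:
jog_arm:
  deltas:
    - {"fingers":1,"xyz":[-0.0001,0.0036,0],"twist":[0,0,-0.0078]}
    - {"fingers":1,"xyz":[0.0008,0.014,0],"twist":[0,0,-0.0217]}
    - {"fingers":1,"xyz":[0.0032,0.0263,0],"twist":[0,0,-0.0383]}
    - {"fingers":1,"xyz":[0.0075,0.0402,0],"twist":[0,0,-0.0578]}
    - {"fingers":1,"xyz":[0.0135,0.0535,0],"twist":[0,0,-0.0772]}
    - {"fingers":1,"xyz":[0.0211,0.0659,0],"twist":[0,0,-0.0967]}
    - {"fingers":1,"xyz":[0.0301,0.0774,0],"twist":[0,0,-0.1161]}
    - {"fingers":1,"xyz":[0.0405,0.0876,0],"twist":[0,0,-0.1355]}
    - {"fingers":1,"xyz":[0.052,0.0966,0],"twist":[0,0,-0.155]}
    - {"fingers":1,"xyz":[0.0646,0.104,0],"twist":[0,0,-0.1744]}

```text
t: 16.4
position: [0.5636, 0.1811, 0.2656]
ee_rot: [168.1, -27.9, 17.6]
contact_force: [0.1, 1.7, -3.2]
opening: 0.0148
grip_force: 98.8
```

Run:
```python
from h import *
print(kp(),mom()); arc([27,34,41,48,54,57,57,52,46,39])
```

```text
(array([0.2, 1.4, 0.1]), np.float64(21.3), array([ 0.1,  1.7, -3.2])) axial moment at tcp 0.02, about spindle -0.11
27 [-0.0008, 0.0143, -0.0001] [0.0002, -0.0003, -0.0158]
34 [0.0015, 0.0287, -0.0001] [0.0002, -0.0003, -0.0352]
41 [0.0056, 0.0427, -0.0] [0.0003, -0.0003, -0.0547]
48 [0.0113, 0.0561, -0.0] [0.0003, -0.0002, -0.0741]
54 [0.0175, 0.067, 0.0] [0.0003, -0.0002, -0.0908]
57 [0.021, 0.0721, 0.0] [0.0003, -0.0002, -0.0991]
57 [0.021, 0.0721, 0.0] [0.0003, -0.0002, -0.0991]
52 [0.0153, 0.0634, -0.0] [0.0003, -0.0002, -0.0852]
46 [0.0095, 0.0524, -0.0] [0.0003, -0.0003, -0.0685]
39 [0.0043, 0.0388, -0.0001] [0.0003, -0.0003, -0.0491]
```

Emit:
jog_arm:
  deltas:
    - {"fingers":1,"xyz":[-0.0008,0.0143,0],"twist":[0,0,-0.0158]}
    - {"fingers":1,"xyz":[0.0015,0.0287,0],"twist":[0,0,-0.0352]}
    - {"fingers":1,"xyz":[0.0056,0.0427,0],"twist":[0,0,-0.0547]}
    - {"fingers":1,"xyz":[0.0113,0.0561,0],"twist":[0,0,-0.0741]}
    - {"fingers":1,"xyz":[0.0175,0.067,0],"twist":[0,0,-0.0908]}
    - {"fingers":1,"xyz":[0.021,0.0721,0],"twist":[0,0,-0.0991]}
    - {"fingers":1,"xyz":[0.021,0.0721,0],"twist":[0,0,-0.0991]}
    - {"fingers":1,"xyz":[0.0153,0.0634,0],"twist":[0,0,-0.0852]}
    - {"fingers":1,"xyz":[0.0095,0.0524,0],"twist":[0,0,-0.0685]}
    - {"fingers":1,"xyz":[0.0043,0.0388,0],"twist":[0,0,-0.0491]}

```text
t: 17.4
position: [0.5696, 0.1642, 0.2703]
ee_rot: [160.1, -23.2, 35.9]
contact_force: [2.1, 6.1, -3.2]
opening: 0.0151
grip_force: 98.6
```

Run:
```python
from h import *
print(kp(),mom()); arc([33,26,19,12,5,-2,-9,-16,-22,-26])
```

```text
(array([0.5, 0.8, 0.3]), np.float64(38.5), array([ 2.1,  6.1, -3.2])) axial moment at tcp 0.27, about spindle -0.04
33 [-0.0012, -0.0108, 0.0001] [0.0002, -0.0005, 0.0152]
26 [0.0011, -0.0252, 0.0001] [0.0002, -0.0005, 0.0346]
19 [0.0051, -0.0392, 0.0001] [0.0001, -0.0005, 0.0541]
12 [0.0108, -0.0526, 0.0001] [0.0001, -0.0005, 0.0735]
5 [0.0181, -0.0652, 0.0001] [0.0001, -0.0005, 0.093]
-2 [0.0268, -0.0769, 0.0001] [0.0, -0.0006, 0.1124]
-9 [0.037, -0.0874, 0.0002] [-0.0, -0.0006, 0.1318]
-16 [0.0483, -0.0966, 0.0002] [-0.0, -0.0006, 0.1513]
-22 [0.0588, -0.1033, 0.0002] [-0.0001, -0.0006, 0.168]
-26 [0.0662, -0.1071, 0.0002] [-0.0001, -0.0006, 0.1791]
```

Emit:
jog_arm:
  deltas:
    - {"fingers":1,"xyz":[-0.0012,-0.0108,0],"twist":[0,0,0.0152]}
    - {"fingers":1,"xyz":[0.0011,-0.0252,0],"twist":[0,0,0.0346]}
    - {"fingers":1,"xyz":[0.0051,-0.0392,0],"twist":[0,0,0.0541]}
    - {"fingers":1,"xyz":[0.0108,-0.0526,0],"twist":[0,0,0.0735]}
    - {"fingers":1,"xyz":[0.0149,-0.06,0],"twist":[0,0,0.085]}
    - {"fingers":1,"xyz":[0.0149,-0.06,0],"twist":[0,0,0.085]}
    - {"fingers":1,"xyz":[0.0149,-0.06,0],"twist":[0,0,0.085]}
    - {"fingers":1,"xyz":[0.0149,-0.06,0],"twist":[0,0,0.085]}
    - {"fingers":1,"xyz":[0.0149,-0.06,0],"twist":[0,0,0.085]}
    - {"fingers":1,"xyz":[0.0149,-0.06,0],"twist":[0,0,0.085]}

```text
t: 18.4
position: [0.5621, 0.1922, 0.2641]
ee_rot: [175.3, -29.9, 2.6]
contact_force: [2.9, 4.5, -1.5]
opening: 0.015
grip_force: 99.9
```

Run:
```python
from h import *
print(kp(),mom()); arc([5,2,-1,-4,-7,-10,-13,-16])
```

```text
(array([ 0.5, -1. ,  0.3]), np.float64(8.1), array([ 2.9,  4.5, -1.5])) axial moment at tcp 0.42, about spindle 0.15
5 [-0.0004, -0.0085, 0.0001] [0.0002, -0.0005, 0.0086]
2 [0.0001, -0.0147, 0.0001] [0.0001, -0.0005, 0.0169]
-1 [0.0009, -0.0209, 0.0001] [0.0001, -0.0005, 0.0252]
-4 [0.002, -0.0271, 0.0001] [0.0001, -0.0005, 0.0336]
-7 [0.0035, -0.0332, 0.0001] [0.0001, -0.0005, 0.0419]
-10 [0.0053, -0.0391, 0.0001] [0.0001, -0.0005, 0.0502]
-13 [0.0074, -0.045, 0.0001] [0.0001, -0.0005, 0.0586]
-16 [0.0098, -0.0508, 0.0001] [0.0001, -0.0005, 0.0669]
```

Emit:
jog_arm:
  deltas:
    - {"fingers":1,"xyz":[0,-0.004,0],"twist":[0,0,0.003]}
    - {"fingers":1,"xyz":[0,-0.0085,0],"twist":[0,0,0.0086]}
    - {"fingers":1,"xyz":[0,-0.0115,0],"twist":[0,0,0.0128]}
    - {"fingers":1,"xyz":[0,-0.0147,0],"twist":[0,0,0.0169]}
    - {"fingers":1,"xyz":[0.0005,-0.0178,0],"twist":[0,0,0.021]}
    - {"fingers":1,"xyz":[0.0009,-0.0209,0],"twist":[0,0,0.0252]}
    - {"fingers":1,"xyz":[0.0015,-0.024,0],"twist":[0,0,0.0294]}
    - {"fingers":1,"xyz":[0.002,-0.0271,0],"twist":[0,0,0.0336]}
    - {"fingers":1,"xyz":[0.002,-0.0271,0],"twist":[0,0,0.0336]}
    - {"fingers":1,"xyz":[0.002,-0.0271,0],"twist":[0,0,0.0336]}

```text
t: 19.4
position: [0.5628, 0.2049, 0.2635]
ee_rot: [-177.8, -30.1, -11.3]
contact_force: [3.4, -0.4, -0.9]
opening: 0.0152
grip_force: 99.1
```

Run:
```python
from h import *
print(kp(),mom())
```

```text
(array([-0. , -0.9,  0.1]), np.float64(-4.0), array([ 3.4, -0.4, -0.9])) axial moment at tcp 0.20, about spindle 0.19
```

Emit:
jog_arm:
  deltas:
    - {"fingers":1,"xyz":[0.0001,-0.0052,0],"twist":[0,0,0.0069]}
    - {"fingers":1,"xyz":[0.0005,-0.0104,0],"twist":[0,0,0.0139]}
    - {"fingers":1,"xyz":[0.001,-0.0156,0],"twist":[0,0,0.0208]}
    - {"fingers":1,"xyz":[0.0018,-0.0207,0],"twist":[0,0,0.0278]}
    - {"fingers":1,"xyz":[0.0026,-0.0248,0],"twist":[0,0,0.0333]}
    - {"fingers":1,"xyz":[0.0035,-0.0289,0],"twist":[0,0,0.0389]}
    - {"fingers":1,"xyz":[0.0035,-0.0289,0],"twist":[0,0,0.0389]}
    - {"fingers":1,"xyz":[0.0035,-0.0289,0],"twist":[0,0,0.0389]}
    - {"fingers":1,"xyz":[0.0035,-0.0289,0],"twist":[0,0,0.0389]}
    - {"fingers":1,"xyz":[0.0035,-0.0289,0],"twist":[0,0,0.0389]}

```text
t: 20.4
position: [0.5666, 0.2188, 0.2645]
ee_rot: [-170.0, -28.5, -27.3]
contact_force: [3.6, -4.8, 0.8]
opening: 0.0148
grip_force: 98.6
```

Run:
```python
from h import *
print(kp(),mom())
```

```text
(array([-0.5, -1. , -0.1]), np.float64(-18.0), array([ 3.6, -4.8,  0.8])) axial moment at tcp 0.15, about spindle 0.32
```

Emit:
jog_arm:
  deltas:
    - {"fingers":1,"xyz":[0.0001,-0.0052,0],"twist":[0,0,0.0069]}
    - {"fingers":1,"xyz":[0.0005,-0.0104,0],"twist":[0,0,0.0139]}
    - {"fingers":1,"xyz":[0.001,-0.0156,0],"twist":[0,0,0.0208]}
    - {"fingers":1,"xyz":[0.0018,-0.0207,0],"twist":[0,0,0.0278]}
    - {"fingers":1,"xyz":[0.0026,-0.0248,0],"twist":[0,0,0.0333]}
    - {"fingers":1,"xyz":[0.0026,-0.0248,0],"twist":[0,0,0.0333]}
    - {"fingers":1,"xyz":[0.0026,-0.0248,0],"twist":[0,0,0.0333]}
    - {"fingers":1,"xyz":[0.0026,-0.0248,0],"twist":[0,0,0.0333]}
    - {"fingers":1,"xyz":[0.0026,-0.0248,0],"twist":[0,0,0.0333]}
    - {"fingers":1,"xyz":[0.0026,-0.0248,0],"twist":[0,0,0.0333]}

```text
t: 21.4
position: [0.572, 0.2295, 0.2668]
ee_rot: [-164.0, -25.8, -40.4]
contact_force: [2.3, -5.0, 0.1]
opening: 0.015
grip_force: 98.7
```

Run:
```python
from h import *
print(kp(),mom()); arc([-33,-36,-39,-42,-44])
```

```text
(array([-0.9, -1.1, -0.2]), np.float64(-30.0), array([ 2.3, -5. ,  0.1])) axial moment at tcp 0.20, about spindle 0.37
-33 [0.0006, -0.009, -0.0007] [0.0003, -0.0004, 0.0084]
-36 [0.0011, -0.0153, -0.0008] [0.0003, -0.0004, 0.0167]
-39 [0.0019, -0.0215, -0.0008] [0.0002, -0.0005, 0.0251]
-42 [0.0031, -0.0276, -0.0008] [0.0002, -0.0005, 0.0334]
-44 [0.004, -0.0317, -0.0008] [0.0002, -0.0005, 0.039]
```

Emit:
jog_arm:
  deltas:
    - {"fingers":1,"xyz":[0.0004,-0.004,0],"twist":[0,0,0.004]}
    - {"fingers":1,"xyz":[0.0006,-0.009,0],"twist":[0,0,0.0084]}
    - {"fingers":1,"xyz":[0.001,-0.012,0],"twist":[0,0,0.0125]}
    - {"fingers":1,"xyz":[0.0011,-0.0153,0],"twist":[0,0,0.0167]}
    - {"fingers":1,"xyz":[0.0019,-0.0215,0],"twist":[0,0,0.0251]}
    - {"fingers":1,"xyz":[0.0031,-0.0276,0],"twist":[0,0,0.0334]}
    - {"fingers":1,"xyz":[0.004,-0.0317,0],"twist":[0,0,0.039]}
    - {"fingers":1,"xyz":[0.004,-0.0317,0],"twist":[0,0,0.039]}
    - {"fingers":1,"xyz":[0.004,-0.0317,0],"twist":[0,0,0.039]}
    - {"fingers":1,"xyz":[0.004,-0.0317,0],"twist":[0,0,0.039]}

```text
t: 22.4
position: [0.5809, 0.2403, 0.2707]
ee_rot: [-158.4, -21.2, -54.9]
contact_force: [1.8, -6.4, 0.2]
opening: 0.015
grip_force: 98.5
```

Run:
```python
from h import *
print(kp(),mom()); arc([-42,-37,-31,-24,-17,-10,-3,4,11,18])
```

```text
(array([-1.1, -0.9, -0.6]), np.float64(-44.0), array([ 1.8, -6.4,  0.2])) axial moment at tcp 0.16, about spindle 0.33
-42 [0.0004, 0.0014, -0.0016] [0.0006, -0.0004, -0.0056]
-37 [0.0012, 0.0118, -0.0015] [0.0007, -0.0004, -0.0195]
-31 [0.0034, 0.0241, -0.0015] [0.0007, -0.0004, -0.0361]
-24 [0.0075, 0.038, -0.0014] [0.0007, -0.0003, -0.0556]
-17 [0.0133, 0.0514, -0.0013] [0.0007, -0.0003, -0.075]
-10 [0.0207, 0.064, -0.0012] [0.0007, -0.0002, -0.0945]
-3 [0.0296, 0.0755, -0.0012] [0.0008, -0.0002, -0.1139]
4 [0.0398, 0.0859, -0.0011] [0.0008, -0.0001, -0.1334]
11 [0.0512, 0.095, -0.001] [0.0008, -0.0001, -0.1528]
18 [0.0637, 0.1026, -0.001] [0.0008, -0.0, -0.1722]
```

Stop not reached yet: still 0.33 N·m, with at least 138° turned. Third stroke.

Emit:
jog_arm:
  deltas:
    - {"fingers":1,"xyz":[0.0004,0.0014,-0.0005],"twist":[0,0,-0.0056]}
    - {"fingers":1,"xyz":[0.0012,0.0118,-0.001],"twist":[0,0,-0.0195]}
    - {"fingers":1,"xyz":[0.0034,0.0241,-0.001],"twist":[0,0,-0.0361]}
    - {"fingers":1,"xyz":[0.0075,0.038,-0.001],"twist":[0,0,-0.0556]}
    - {"fingers":1,"xyz":[0.0133,0.0514,-0.001],"twist":[0,0,-0.075]}
    - {"fingers":1,"xyz":[0.0207,0.064,-0.001],"twist":[0,0,-0.0945]}
    - {"fingers":1,"xyz":[0.0296,0.0755,-0.001],"twist":[0,0,-0.1139]}
    - {"fingers":1,"xyz":[0.0398,0.0859,-0.001],"twist":[0,0,-0.1334]}
    - {"fingers":1,"xyz":[0.0512,0.095,-0.001],"twist":[0,0,-0.1528]}
    - {"fingers":1,"xyz":[0.0637,0.1026,-0.001],"twist":[0,0,-0.1722]}

```text
t: 23.4
position: [0.5629, 0.1847, 0.2649]
ee_rot: [169.7, -28.3, 14.1]
contact_force: [2.6, 0.6, -1.9]
opening: 0.0153
grip_force: 98.7
```

Run:
```python
from h import *
print(kp(),mom()); arc([25,32,39,46,52,57,57,54,49,44])
```

```text
(array([-0.1,  1.9, -0.1]), np.float64(18.2), array([ 2.6,  0.6, -1.9])) axial moment at tcp -0.06, about spindle -0.09
25 [-0.0001, 0.0177, -0.0001] [0.0001, 0.0001, -0.0189]
32 [0.0025, 0.0321, -0.0001] [0.0001, 0.0001, -0.0383]
39 [0.0068, 0.046, -0.0001] [0.0001, 0.0001, -0.0577]
46 [0.0128, 0.0593, -0.0001] [0.0001, 0.0001, -0.0772]
52 [0.0192, 0.07, -0.0001] [0.0001, 0.0001, -0.0939]
57 [0.0254, 0.0784, -0.0001] [0.0001, 0.0001, -0.1077]
57 [0.0254, 0.0784, -0.0001] [0.0001, 0.0001, -0.1077]
54 [0.0216, 0.0735, -0.0001] [0.0001, 0.0001, -0.0994]
49 [0.0159, 0.0647, -0.0001] [0.0001, 0.0001, -0.0855]
44 [0.0109, 0.0556, -0.0001] [0.0001, 0.0001, -0.0716]
```

Emit:
jog_arm:
  deltas:
    - {"fingers":1,"xyz":[-0.0001,0.0177,0],"twist":[0,0,-0.0189]}
    - {"fingers":1,"xyz":[0.0025,0.0321,0],"twist":[0,0,-0.0383]}
    - {"fingers":1,"xyz":[0.0068,0.046,0],"twist":[0,0,-0.0577]}
    - {"fingers":1,"xyz":[0.0128,0.0593,0],"twist":[0,0,-0.0772]}
    - {"fingers":1,"xyz":[0.0192,0.07,0],"twist":[0,0,-0.0939]}
    - {"fingers":1,"xyz":[0.0254,0.0784,0],"twist":[0,0,-0.1077]}
    - {"fingers":1,"xyz":[0.0254,0.0784,0],"twist":[0,0,-0.1077]}
    - {"fingers":1,"xyz":[0.0216,0.0735,0],"twist":[0,0,-0.0994]}
    - {"fingers":1,"xyz":[0.0159,0.0647,0],"twist":[0,0,-0.0855]}
    - {"fingers":1,"xyz":[0.0109,0.0556,0],"twist":[0,0,-0.0716]}

```text
t: 24.4
position: [0.5715, 0.1602, 0.2715]
ee_rot: [158.4, -21.3, 40.9]
contact_force: [2.1, 4.5, -1.7]
opening: 0.0149
grip_force: 98.5
```

Run:
```python
from h import *
print(kp(),mom())
```

```text
(array([-0.4,  1. , -0.1]), np.float64(43.5), array([ 2.1,  4.5, -1.7])) axial moment at tcp 0.13, about spindle -0.05
```

Emit:
jog_arm:
  deltas:
    - {"fingers":1,"xyz":[0.0001,-0.0052,0],"twist":[0,0,0.0069]}
    - {"fingers":1,"xyz":[0.0005,-0.0104,0],"twist":[0,0,0.0139]}
    - {"fingers":1,"xyz":[0.001,-0.0156,0],"twist":[0,0,0.0208]}
    - {"fingers":1,"xyz":[0.0018,-0.0207,0],"twist":[0,0,0.0278]}
    - {"fingers":1,"xyz":[0.0018,-0.0207,0],"twist":[0,0,0.0278]}
    - {"fingers":1,"xyz":[0.0018,-0.0207,0],"twist":[0,0,0.0278]}
    - {"fingers":1,"xyz":[0.0018,-0.0207,0],"twist":[0,0,0.0278]}
    - {"fingers":1,"xyz":[0.0018,-0.0207,0],"twist":[0,0,0.0278]}
    - {"fingers":1,"xyz":[0.0018,-0.0207,0],"twist":[0,0,0.0278]}
    - {"fingers":1,"xyz":[0.0018,-0.0207,0],"twist":[0,0,0.0278]}

```text
t: 25.4
position: [0.5677, 0.1683, 0.2691]
ee_rot: [162.2, -24.6, 31.0]
contact_force: [2.3, 5.9, -2.4]
opening: 0.0152
grip_force: 98.9
```

Run:
```python
from h import *
print(kp(),mom())
```

```text
(array([0.7, 0.7, 0.2]), np.float64(33.8), array([ 2.3,  5.9, -2.4])) axial moment at tcp 0.26, about spindle -0.03
```

Emit:
jog_arm:
  deltas:
    - {"fingers":1,"xyz":[0.0001,-0.0052,0],"twist":[0,0,0.0069]}
    - {"fingers":1,"xyz":[0.0005,-0.0104,0],"twist":[0,0,0.0139]}
    - {"fingers":1,"xyz":[0.001,-0.0156,0],"twist":[0,0,0.0208]}
    - {"fingers":1,"xyz":[0.0018,-0.0207,0],"twist":[0,0,0.0278]}
    - {"fingers":1,"xyz":[0.0018,-0.0207,0],"twist":[0,0,0.0278]}
    - {"fingers":1,"xyz":[0.0018,-0.0207,0],"twist":[0,0,0.0278]}
    - {"fingers":1,"xyz":[0.0018,-0.0207,0],"twist":[0,0,0.0278]}
    - {"fingers":1,"xyz":[0.0018,-0.0207,0],"twist":[0,0,0.0278]}
    - {"fingers":1,"xyz":[0.0018,-0.0207,0],"twist":[0,0,0.0278]}
    - {"fingers":1,"xyz":[0.0018,-0.0207,0],"twist":[0,0,0.0278]}

```text
t: 26.4
position: [0.5646, 0.1769, 0.2668]
ee_rot: [166.8, -27.3, 20.2]
contact_force: [3.2, 3.5, -3.6]
opening: 0.0151
grip_force: 100.4
```

Run:
```python
from h import *
print(kp(),mom())
```

```text
(array([ 1.1, -0.3,  0.3]), np.float64(23.7), array([ 3.2,  3.5, -3.6])) axial moment at tcp 0.44, about spindle 0.24
```

Emit:
jog_arm:
  deltas:
    - {"fingers":1,"xyz":[-0.0005,-0.0052,0],"twist":[0,0,0.0069]}
    - {"fingers":1,"xyz":[-0.0005,-0.0104,0],"twist":[0,0,0.0139]}
    - {"fingers":1,"xyz":[0,-0.0156,0],"twist":[0,0,0.0208]}
    - {"fingers":1,"xyz":[0,-0.0207,0],"twist":[0,0,0.0278]}
    - {"fingers":1,"xyz":[0,-0.0207,0],"twist":[0,0,0.0278]}
    - {"fingers":1,"xyz":[0,-0.0207,0],"twist":[0,0,0.0278]}
    - {"fingers":1,"xyz":[0,-0.0207,0],"twist":[0,0,0.0278]}
    - {"fingers":1,"xyz":[0,-0.0207,0],"twist":[0,0,0.0278]}
    - {"fingers":1,"xyz":[0,-0.0207,0],"twist":[0,0,0.0278]}
    - {"fingers":1,"xyz":[0,-0.0207,0],"twist":[0,0,0.0278]}

```text
t: 27.4
position: [0.5623, 0.1865, 0.2653]
ee_rot: [172.1, -29.2, 9.0]
contact_force: [0.8, -0.4, 0.4]
opening: 0.0149
grip_force: 101.5
```

Run:
```python
from h import *
print(kp(),mom())
```

```text
(array([ 0.7, -1. ,  0.7]), np.float64(13.7), array([ 0.8, -0.4,  0.4])) axial moment at tcp 0.46, about spindle 0.49
```

Emit:
jog_arm:
  deltas:
    - {"fingers":1,"xyz":[0.0001,-0.0052,0.0005],"twist":[0,0,0.0069]}
    - {"fingers":1,"xyz":[0.0003,-0.0104,0.001],"twist":[0,0,0.0139]}
    - {"fingers":1,"xyz":[0.0003,-0.0104,0.001],"twist":[0,0,0.0139]}
    - {"fingers":1,"xyz":[0.0003,-0.0104,0.001],"twist":[0,0,0.0139]}
    - {"fingers":1,"xyz":[0.0003,-0.0104,0.001],"twist":[0,0,0.0139]}
    - {"fingers":1,"xyz":[0.0003,-0.0104,0.001],"twist":[0,0,0.0139]}
    - {"fingers":1,"xyz":[0.0003,-0.0104,0.001],"twist":[0,0,0.0139]}
    - {"fingers":1,"xyz":[0.0003,-0.0104,0.001],"twist":[0,0,0.0139]}
    - {"fingers":1,"xyz":[0.0003,-0.0104,0.001],"twist":[0,0,0.0139]}
    - {"fingers":1,"xyz":[0.0003,-0.0104,0.001],"twist":[0,0,0.0139]}

```text
t: 28.4
position: [0.5622, 0.1916, 0.2638]
ee_rot: [174.9, -29.7, 3.3]
contact_force: [-0.8, -1.0, 5.5]
opening: 0.0153
grip_force: 101.6
```

Run:
```python
from h import *
print(kp(),mom(), r.observe()['wrist_torque'])
```

```text
(array([ 0.4, -1. , -0.2]), np.float64(8.7), array([-0.8, -1. ,  5.5])) axial moment at tcp 0.43, about spindle 0.52 [-0.38882183 -0.22666729  0.29369764]
```

Emit:
jog_arm:
  deltas:
    - {"fingers":1,"xyz":[0.0001,-0.0052,-0.0003],"twist":[0,0,0.0069]}
    - {"fingers":1,"xyz":[0.0005,-0.0104,-0.0005],"twist":[0,0,0.0139]}
    - {"fingers":1,"xyz":[0.001,-0.0156,-0.0005],"twist":[0,0,0.0208]}
    - {"fingers":1,"xyz":[0.001,-0.0156,-0.0005],"twist":[0,0,0.0208]}
    - {"fingers":1,"xyz":[0.001,-0.0156,-0.0005],"twist":[0,0,0.0208]}
    - {"fingers":1,"xyz":[0.001,-0.0156,-0.0005],"twist":[0,0,0.0208]}
    - {"fingers":1,"xyz":[0.001,-0.0156,-0.0005],"twist":[0,0,0.0208]}
    - {"fingers":1,"xyz":[0.001,-0.0156,-0.0005],"twist":[0,0,0.0208]}
    - {"fingers":1,"xyz":[0.001,-0.0156,-0.0005],"twist":[0,0,0.0208]}
    - {"fingers":1,"xyz":[0.001,-0.0156,-0.0005],"twist":[0,0,0.0208]}

```text
t: 29.4
position: [0.5625, 0.1994, 0.2634]
ee_rot: [179.2, -30.1, -5.3]
contact_force: [3.8, -1.8, -2.2]
opening: 0.0155
grip_force: 99.4
```

Run:
```python
from h import *
print(kp(),mom(), r.observe()['wrist_torque'])
```

```text
(array([ 0.3, -1. , -0.2]), np.float64(1.2), array([ 3.8, -1.8, -2.2])) axial moment at tcp 0.33, about spindle 0.42 [-0.40444684 -0.28403179  0.17400783]
```

Still turning. Continuing in small steps.

Emit:
jog_arm:
  deltas:
    - {"fingers":1,"xyz":[0.0001,-0.0052,0],"twist":[0,0,0.0069]}
    - {"fingers":1,"xyz":[0.0005,-0.0104,0],"twist":[0,0,0.0139]}
    - {"fingers":1,"xyz":[0.001,-0.0156,0],"twist":[0,0,0.0208]}
    - {"fingers":1,"xyz":[0.0018,-0.0207,0],"twist":[0,0,0.0278]}
    - {"fingers":1,"xyz":[0.0018,-0.0207,0],"twist":[0,0,0.0278]}
    - {"fingers":1,"xyz":[0.0018,-0.0207,0],"twist":[0,0,0.0278]}
    - {"fingers":1,"xyz":[0.0018,-0.0207,0],"twist":[0,0,0.0278]}
    - {"fingers":1,"xyz":[0.0018,-0.0207,0],"twist":[0,0,0.0278]}
    - {"fingers":1,"xyz":[0.0018,-0.0207,0],"twist":[0,0,0.0278]}
    - {"fingers":1,"xyz":[0.0018,-0.0207,0],"twist":[0,0,0.0278]}

```text
t: 30.4
position: [0.5638, 0.2097, 0.2637]
ee_rot: [-175.0, -29.7, -16.9]
contact_force: [-2.5, -2.1, -2.6]
opening: 0.0151
grip_force: 99.7
```

Run:
```python
from h import *
print(kp(),mom(), r.observe()['wrist_torque'])
```

```text
(array([-0.1, -1. , -0. ]), np.float64(-8.8), array([-2.5, -2.1, -2.6])) axial moment at tcp 0.27, about spindle 0.44 [-0.51465747  0.56204744 -0.02560942]
```

Emit:
jog_arm:
  deltas:
    - {"fingers":1,"xyz":[0.0001,-0.0052,0],"twist":[0,0,0.0069]}
    - {"fingers":1,"xyz":[0.0005,-0.0104,0],"twist":[0,0,0.0139]}
    - {"fingers":1,"xyz":[0.001,-0.0156,0],"twist":[0,0,0.0208]}
    - {"fingers":1,"xyz":[0.001,-0.0156,0],"twist":[0,0,0.0208]}
    - {"fingers":1,"xyz":[0.001,-0.0156,0],"twist":[0,0,0.0208]}
    - {"fingers":1,"xyz":[0.001,-0.0156,0],"twist":[0,0,0.0208]}
    - {"fingers":1,"xyz":[0.001,-0.0156,0],"twist":[0,0,0.0208]}
    - {"fingers":1,"xyz":[0.001,-0.0156,0],"twist":[0,0,0.0208]}
    - {"fingers":1,"xyz":[0.001,-0.0156,0],"twist":[0,0,0.0208]}
    - {"fingers":1,"xyz":[0.001,-0.0156,0],"twist":[0,0,0.0208]}

```text
t: 31.4
position: [0.5661, 0.2166, 0.2641]
ee_rot: [-171.0, -28.7, -25.3]
contact_force: [-2.0, -4.5, -1.5]
opening: 0.0149
grip_force: 101.3
```

Run:
```python
from h import *
print(kp(),mom(), r.observe()['wrist_torque'])
```

```text
(array([-0.3, -1.4, -0.5]), np.float64(-16.2), array([-2. , -4.5, -1.5])) axial moment at tcp 0.39, about spindle 0.69 [-0.89519679  0.52945221 -0.09990395]
```

Emit:
jog_arm:
  deltas:
    - {"fingers":1,"xyz":[0,-0.0026,-0.0005],"twist":[0,0,0.0035]}
    - {"fingers":1,"xyz":[0.0001,-0.0052,-0.0005],"twist":[0,0,0.0069]}
    - {"fingers":1,"xyz":[0.0003,-0.0078,-0.0005],"twist":[0,0,0.0104]}
    - {"fingers":1,"xyz":[0.0005,-0.0104,-0.0005],"twist":[0,0,0.0139]}
    - {"fingers":1,"xyz":[0.0005,-0.0104,-0.0005],"twist":[0,0,0.0139]}
    - {"fingers":1,"xyz":[0.0005,-0.0104,-0.0005],"twist":[0,0,0.0139]}
    - {"fingers":1,"xyz":[0.0005,-0.0104,-0.0005],"twist":[0,0,0.0139]}
    - {"fingers":1,"xyz":[0.0005,-0.0104,-0.0005],"twist":[0,0,0.0139]}
    - {"fingers":1,"xyz":[0.0005,-0.0104,-0.0005],"twist":[0,0,0.0139]}
    - {"fingers":1,"xyz":[0.0005,-0.0104,-0.0005],"twist":[0,0,0.0139]}

```text
t: 32.4
position: [0.5678, 0.2206, 0.2648]
ee_rot: [-168.5, -27.9, -30.8]
contact_force: [-2.6, -7.9, 0.0]
opening: 0.015
grip_force: 103.8
```

Run:
```python
from h import *
print(kp(),mom(), r.observe()['wrist_torque'])
```

```text
(array([-0.6, -2.1, -0.4]), np.float64(-21.2), array([-2.6, -7.9,  0. ])) axial moment at tcp 0.61, about spindle 1.10 [-1.3682456   0.61427335 -0.11827305]
```

Emit:
jog_arm:
  deltas:
    - {"fingers":1,"xyz":[0,-0.0026,0],"twist":[0,0,0.0035]}
    - {"fingers":1,"xyz":[0.0001,-0.0052,0],"twist":[0,0,0.0069]}
    - {"fingers":1,"xyz":[0.0003,-0.0078,0],"twist":[0,0,0.0104]}
    - {"fingers":1,"xyz":[0.0005,-0.0104,0],"twist":[0,0,0.0139]}
    - {"fingers":1,"xyz":[0.0005,-0.0104,0],"twist":[0,0,0.0139]}
    - {"fingers":1,"xyz":[0.0005,-0.0104,0],"twist":[0,0,0.0139]}
    - {"fingers":1,"xyz":[0.0005,-0.0104,0],"twist":[0,0,0.0139]}
    - {"fingers":1,"xyz":[0.0005,-0.0104,0],"twist":[0,0,0.0139]}
    - {"fingers":1,"xyz":[0.0005,-0.0104,0],"twist":[0,0,0.0139]}
    - {"fingers":1,"xyz":[0.0005,-0.0104,0],"twist":[0,0,0.0139]}

```text
t: 33.4
position: [0.5701, 0.2265, 0.2663]
ee_rot: [-165.7, -26.7, -36.4]
contact_force: [-6.0, -4.0, -0.1]
opening: 0.0151
grip_force: 99.9
```

Run:
```python
from h import *
print(kp(),mom(), r.observe()['wrist_torque'])
f=shot('wrist','w6'); P,R=tcp(); print('pred head',proj(f,P+R.apply(KO+[0,0,-.018])))
g=cv2.medianBlur(cv2.cvtColor(f['image'],cv2.COLOR_RGB2GRAY),5); print(cv2.HoughCircles(g[80:260,230:430],cv2.HOUGH_GRADIENT,1.5,60,param1=120,param2=30,minRadius=55,maxRadius=72))
```

```text
(array([-0.6, -0.9,  0. ]), np.float64(-26.3), array([-6. , -4. , -0.1])) axial moment at tcp 0.24, about spindle 0.62 [-0.65261908  1.12207077 -0.16942094]
pred head [[328.18383776 164.421018  ]]
[[[98.25 75.75 71.05]]]
```

Run:
```python
from h import *
for n in('w3','w4','w5','w6'):
    f=load(n); a=f['image'].astype(int); print(n,a[200,326],a[164,285])
    ref=np.array([72,80,84]); ch=a.max(2)-a.min(2); L=a.mean(2)
    m=((L>60)&(L<105)&(ch<25)).astype(np.uint8); m[:90]=0;m[245:]=0;m[:,:245]=0;m[:,405:]=0
    m=cv2.morphologyEx(m,cv2.MORPH_OPEN,np.ones((3,3),np.uint8))
    cs=cv2.findContours(m,0,2)[0]; c=max(cs,key=cv2.contourArea); print(cv2.minEnclosingCircle(c),cv2.fitEllipse(cv2.convexHull(c)))
```

```text
w3 [157 154 150] [81 83 81]
((325.1274719238281, 165.79429626464844), 59.47527313232422) ((324.4537048339844, 167.1932830810547), (113.73837280273438, 118.838134765625), 120.2144546508789)
w4 [185 181 174] [100  99 100]
((325.0, 176.5), 56.05587387084961) ((324.07830810546875, 188.8227081298828), (68.209228515625, 109.166015625), 93.76918029785156)
w5 [162 159 155] [89 95 92]
((325.0, 165.890625), 59.338478088378906) ((325.04693603515625, 165.8770751953125), (116.86457061767578, 118.13196563720703), 177.1408233642578)
w6 [176 171 167] [88 90 90]
((322.8712158203125, 167.1664276123047), 60.3173828125) ((322.8824462890625, 167.14794921875), (119.0184555053711, 120.23005676269531), 175.74598693847656)
```

Emit:
jog_arm:
  deltas:
    - {"fingers":1,"xyz":[0,-0.0026,0],"twist":[0,0,0.0035]}
    - {"fingers":1,"xyz":[0.0001,-0.0052,0],"twist":[0,0,0.0069]}
    - {"fingers":1,"xyz":[0.0003,-0.0078,0],"twist":[0,0,0.0104]}
    - {"fingers":1,"xyz":[0.0005,-0.0104,0],"twist":[0,0,0.0139]}
    - {"fingers":1,"xyz":[0.0005,-0.0104,0],"twist":[0,0,0.0139]}
    - {"fingers":1,"xyz":[0.0005,-0.0104,0],"twist":[0,0,0.0139]}
    - {"fingers":1,"xyz":[0.0005,-0.0104,0],"twist":[0,0,0.0139]}
    - {"fingers":1,"xyz":[0.0005,-0.0104,0],"twist":[0,0,0.0139]}
    - {"fingers":1,"xyz":[0.0005,-0.0104,0],"twist":[0,0,0.0139]}
    - {"fingers":1,"xyz":[0.0005,-0.0104,0],"twist":[0,0,0.0139]}

```text
t: 34.45
position: [0.5725, 0.23, 0.2673]
ee_rot: [-163.5, -25.4, -41.8]
contact_force: [-5.8, -3.7, 0.1]
opening: 0.015
grip_force: 100.6
```

Run:
```python
from h import *
print(kp(),mom(), r.observe()['wrist_torque'])
shot('wrist','w7')
# rectified socket views, key-plane, image up = tool x; edge-direction histogram mod 90
for n in('w3','w5','w6','w7'):
    f=load(n); g=cv2.cvtColor(f['image'],cv2.COLOR_RGB2GRAY).astype(float)
    c={'w3':(325,164),'w5':(325,165),'w6':(323,166),'w7':(323,166)}[n]
    p=cv2.GaussianBlur(g,(0,0),1)[c[1]-36:c[1]+36,c[0]-36:c[0]+36]; gx,gy=np.gradient(p)[::-1]; w=np.hypot(gx,gy)
    a=np.degrees(np.arctan2(gy,gx))%90; yy,xx_=np.mgrid[-36:36,-36:36]; ok=(np.hypot(xx_,yy)<30)&(w>6)
    h=np.histogram(a[ok],bins=30,range=(0,90),weights=w[ok])[0]; h=(np.roll(h,1)+h+np.roll(h,-1)); print(n,(h/h.max()*9).astype(int), 'peak',h.argmax()*3+1.5)
```

```text
(array([-0.9, -1.7, -0.1]), np.float64(-31.3), array([-5.8, -3.7,  0.1])) axial moment at tcp 0.24, about spindle 0.61 [-0.81441538  1.15917294 -0.26311458]
w3 [0 0 0 1 5 9 8 4 0 0 0 0 0 0 0 0 0 0 0 0 0 0 0 0 0 0 0 0 0 0] peak 16.5
w5 [0 0 1 3 6 9 8 5 1 0 0 0 0 0 0 0 0 0 0 0 0 0 0 0 0 0 0 0 0 0] peak 16.5
w6 [1 0 0 0 0 0 0 0 0 0 0 0 0 0 0 0 0 0 1 2 2 2 2 1 1 3 6 9 7 4] peak 82.5
w7 [1 0 0 0 0 0 0 0 0 0 0 0 0 0 0 0 0 2 3 3 2 1 1 1 3 6 9 8 5 2] peak 79.5
```

```bash
cat > m.py <<'E'
from h import *
def meas(f):
    g=cv2.cvtColor(f['image'],cv2.COLOR_RGB2GRAY).astype(float); a=f['image'].astype(int)
    L=a.mean(2); ch=a.max(2)-a.min(2); m=((L>60)&(L<105)&(ch<25)).astype(np.uint8); m[:90]=0;m[245:]=0;m[:,:245]=0;m[:,405:]=0
    m=cv2.morphologyEx(m,cv2.MORPH_OPEN,np.ones((3,3),np.uint8)); c=max(cv2.findContours(m,0,2)[0],key=cv2.contourArea); (cx,cy),_=cv2.minEnclosingCircle(c)
    x0,y0=int(round(cx)),int(round(cy)); p=cv2.GaussianBlur(g,(0,0),1); gx,gy=np.gradient(p)[::-1]; w=np.hypot(gx,gy)
    Y,X=np.mgrid[0:480,0:640]; ok=(np.hypot(X-x0,Y-y0)<30)&(w>6); z=np.exp(4j*np.arctan2(gy,gx))
    pk=np.angle((w*z)[ok].sum())/4
    for tol in(12,8,6,6):
        d=np.abs(np.angle(z*np.exp(-4j*pk)))/4; k=ok&(d<np.radians(tol)); pk=np.angle((w*z)[k].sum())/4
    # handle edges: strong near-vertical gradient, rows 285-375 -> line through midpoints
    mids=[]
    for y in range(290,375,4):
        r_=gx[y,296:356]; l=r_[:30].argmax(); rr=r_[30:].argmin()+30; mids.append((y,296+(l+rr)/2,rr-l))
    mids=np.array(mids); k=np.abs(mids[:,2]-np.median(mids[:,2]))<3
    s=np.polyfit(mids[k,0],mids[k,1],1)
    return (round(cx,1),round(cy,1)),'socket %.1f'%(np.degrees(pk)%90),'handle slope deg %.1f mid@330 %.1f w %.0f n %d'%(np.degrees(np.arctan(s[0])),np.polyval(s,330),np.median(mids[:,2]),k.sum())
E
python3 - <<'E'
from m import *
for n in('w3','w5','w6','w7'): print(n,*meas(load(n)))
E
```

```text
w3 (325.1, 165.8) socket 17.9 handle slope deg 0.0 mid@330 325.2 w 37 n 20
w5 (325.0, 165.9) socket 17.5 handle slope deg -0.3 mid@330 325.0 w 36 n 15
w6 (322.9, 167.2) socket 82.7 handle slope deg -0.5 mid@330 325.1 w 37 n 16
w7 (320.9, 167.1) socket 80.0 handle slope deg -0.3 mid@330 325.1 w 38 n 17
```

Emit:
jog_arm:
  deltas:
    - {"fingers":1,"xyz":[0,-0.0026,0],"twist":[0,0,0.0035]}
    - {"fingers":1,"xyz":[0.0001,-0.0052,0],"twist":[0,0,0.0069]}
    - {"fingers":1,"xyz":[0.0003,-0.0078,0],"twist":[0,0,0.0104]}
    - {"fingers":1,"xyz":[0.0005,-0.0104,0],"twist":[0,0,0.0139]}
    - {"fingers":1,"xyz":[0.0009,-0.0135,0],"twist":[0,0,0.018]}
    - {"fingers":1,"xyz":[0.0012,-0.0166,0],"twist":[0,0,0.0222]}
    - {"fingers":1,"xyz":[0.0012,-0.0166,0],"twist":[0,0,0.0222]}
    - {"fingers":1,"xyz":[0.0012,-0.0166,0],"twist":[0,0,0.0222]}
    - {"fingers":1,"xyz":[0.0012,-0.0166,0],"twist":[0,0,0.0222]}
    - {"fingers":1,"xyz":[0.0012,-0.0166,0],"twist":[0,0,0.0222]}

```text
t: 35.5
position: [0.5775, 0.2364, 0.2693]
ee_rot: [-160.1, -22.8, -50.1]
contact_force: [-4.6, -3.3, -3.9]
opening: 0.015
grip_force: 99.8
```

Run:
```python
from m import *
print(kp(),mom(), r.observe()['wrist_torque'])
print(meas(shot('wrist','w8')))
```

```text
(array([-1. , -1.5, -0.5]), np.float64(-39.3), array([-4.6, -3.3, -3.9])) axial moment at tcp 0.17, about spindle 0.55 [-0.55832957  1.07049836 -0.20143475]
((321.8, 167.0), 'socket 65.6', 'handle slope deg -0.2 mid@330 325.1 w 38 n 16')
```

The socket no longer turns with the key: its world angle is constant at about −105…−111°, which means the spindle has turned about 161°. That points to the seat being reached. I'll do one more short return and pull to confirm.

Run:
```python
from h import *
arc([-35,-29,-22,-15,-8,-1,5,10,10,10])
```

```text
-35 [0.0001, 0.0053, -0.0011] [0.0005, -0.0002, -0.0119]
-29 [0.0017, 0.0177, -0.0011] [0.0005, -0.0001, -0.0285]
-22 [0.0051, 0.0319, -0.001] [0.0005, -0.0001, -0.048]
-15 [0.0103, 0.0455, -0.001] [0.0005, -0.0001, -0.0674]
-8 [0.0171, 0.0584, -0.0009] [0.0006, -0.0, -0.0869]
-1 [0.0254, 0.0704, -0.0009] [0.0006, -0.0, -0.1063]
5 [0.0337, 0.0798, -0.0008] [0.0006, 0.0, -0.123]
10 [0.0412, 0.0869, -0.0008] [0.0006, 0.0, -0.1369]
10 [0.0412, 0.0869, -0.0008] [0.0006, 0.0, -0.1369]
10 [0.0412, 0.0869, -0.0008] [0.0006, 0.0, -0.1369]
```

Emit:
jog_arm:
  deltas:
    - {"fingers":1,"xyz":[0.0001,0.0053,-0.0008],"twist":[0,0,-0.0119]}
    - {"fingers":1,"xyz":[0.0017,0.0177,-0.0008],"twist":[0,0,-0.0285]}
    - {"fingers":1,"xyz":[0.0051,0.0319,-0.0008],"twist":[0,0,-0.048]}
    - {"fingers":1,"xyz":[0.0103,0.0455,-0.0008],"twist":[0,0,-0.0674]}
    - {"fingers":1,"xyz":[0.0171,0.0584,-0.0008],"twist":[0,0,-0.0869]}
    - {"fingers":1,"xyz":[0.0254,0.0704,-0.0008],"twist":[0,0,-0.1063]}
    - {"fingers":1,"xyz":[0.0337,0.0798,-0.0008],"twist":[0,0,-0.123]}
    - {"fingers":1,"xyz":[0.0412,0.0869,-0.0008],"twist":[0,0,-0.1369]}
    - {"fingers":1,"xyz":[0.0412,0.0869,-0.0008],"twist":[0,0,-0.1369]}
    - {"fingers":1,"xyz":[0.0412,0.0869,-0.0008],"twist":[0,0,-0.1369]}

```text
t: 36.55
position: [0.5623, 0.1921, 0.2644]
ee_rot: [174.3, -29.5, 4.6]
contact_force: [-3.7, 1.6, -4.9]
opening: 0.0148
grip_force: 99.5
```

Run:
```python
from m import *
print(kp(),mom()); print(meas(shot('wrist','w9'))); arc([6,1,-4,-9,-12])
```

```text
(array([0.5, 0.7, 0.2]), np.float64(9.8), array([-3.7,  1.6, -4.9])) axial moment at tcp 0.04, about spindle -0.09
((323.9, 166.0), 'socket 4.8', 'handle slope deg 0.2 mid@330 325.2 w 37 n 13')
6 [-0.001, -0.0067, 0.0004] [0.0003, 0.0, 0.0107]
1 [0.0002, -0.0171, 0.0004] [0.0003, 0.0, 0.0246]
-4 [0.0022, -0.0273, 0.0004] [0.0003, 0.0, 0.0385]
-9 [0.0052, -0.0373, 0.0004] [0.0003, 0.0, 0.0523]
-12 [0.0073, -0.0431, 0.0004] [0.0003, 0.0, 0.0607]
```

Run:
```python
from h import *
for n,c in(('w3',(325,165)),('w5',(325,166)),('w6',(323,167)),('w7',(321,167)),('w8',(322,167)),('w9',(324,166))):
    g=cv2.GaussianBlur(cv2.cvtColor(load(n)['image'],cv2.COLOR_RGB2GRAY).astype(float),(0,0),1); gx,gy=np.gradient(g)[::-1]; w=np.hypot(gx,gy)
    Y,X=np.mgrid[0:480,0:640]; ok=(np.hypot(X-c[0],Y-c[1])<30)&(w>6)
    h=np.histogram((np.degrees(np.arctan2(gy,gx))%90)[ok],bins=30,range=(0,90),weights=w[ok])[0]; print(n,(h/h.max()*9).astype(int))
# ascii picture of the socket
def asc(n,c):
    g=cv2.cvtColor(load(n)['image'],cv2.COLOR_RGB2GRAY)[c[1]-32:c[1]+32,c[0]-32:c[0]+32]; s=cv2.resize(g,(44,24),interpolation=cv2.INTER_AREA)
    for r_ in s: print(''.join(' .:-=+*#%@'[min(9,int(v)//26)] for v in r_))
asc('w8',(322,167)); print(); asc('w9',(324,166))
```

```text
w3 [0 0 0 0 2 8 9 1 0 0 0 0 0 0 0 0 0 0 0 0 0 0 0 0 0 0 0 0 0 0]
w5 [0 0 0 2 5 9 8 2 1 0 0 0 0 0 0 0 0 0 0 0 0 0 0 0 0 0 0 0 0 0]
w6 [1 0 0 0 0 0 0 0 0 0 0 0 0 0 0 0 0 0 0 1 3 2 1 1 1 1 6 9 6 2]
w7 [0 0 0 0 0 0 0 0 0 0 0 0 0 0 0 0 0 0 2 2 1 0 0 1 1 4 9 6 2 1]
w8 [0 0 0 0 0 0 0 0 0 0 0 0 0 0 0 2 3 3 1 1 4 8 9 3 1 0 0 0 0 0]
w9 [5 9 6 2 1 0 0 0 0 0 0 0 0 0 0 0 0 0 0 0 0 0 0 0 0 0 0 0 0 1]
-----------------=========+==---------------
--------------=======+**##***+---=----------
----------=======+**#########++*##*=--------
-----------==+*#########**++==+####*=-------
----:--==+*#########**++=---==+*####+=------
----=+*#########*+=======----==+*####+=-----
-=*#########*++---======***+=--=+####*+==---
-=######**+=----=+*#*++*###*+=--=*####*==-::
:-+**+====----=+*###########**+=-=*####+==::
+++=-:------=+*###############*+===*###*+=-:
**#*=-:-=+++*##################**+=+*###*+=:
*###*=-=+*#######################*+=*####*=:
+####*---+*#######################*++*####+:
-+####+---++*###################**++=+*###*=
:-+####+---=+*################**+===-=+*###*
::-*###*=-:-=+**############**=----
[... 750 characters left out ...]
**************+=--*###*-:
:::=*##*+--==+*******************+=-=*###*-:
::-+###*=:-=+********************=--=*###*-:
::-+###*=:-=+*******************+=-:=*###+-:
::-+###*=:-=**#*****************+=--=###*+::
::-+###*=-=+********************+---+###*=::
::-*###*=-=+*******************+=---+###*=::
:--*###*--=+*******************+=---*###*-::
:-=*###*--=********************=---=*###+:::
:-=*###+--=====++++***********+==--=*###+:.:
-:=*###+-----:-:-------====+*++===-=*##*=:::
--=**#*+=-=----------------======+=+*###+---
----===+***++++++++++++========++*+*###*=---
-----:-*#################***********++==----
-------=*************#############*+--------
------------=========+++++++++***++---------
```

The ASCII view shows the spindle inside the socket. It stayed at about −88.5° while the key kept pulling at 0.6–1.1 N·m, so it is on its seat after about 143°. The return may have eased it a degree or two, so I'll make a final gentle closing pull with checks.

Emit:
jog_arm:
  deltas:
    - {"fingers":1,"xyz":[-0.001,-0.0067,0.0004],"twist":[0,0,0.0107]}
    - {"fingers":1,"xyz":[0.0002,-0.0171,0.0004],"twist":[0,0,0.0246]}
    - {"fingers":1,"xyz":[0.0022,-0.0273,0.0004],"twist":[0,0,0.0385]}
    - {"fingers":1,"xyz":[0.0022,-0.0273,0.0004],"twist":[0,0,0.0385]}
    - {"fingers":1,"xyz":[0.0022,-0.0273,0.0004],"twist":[0,0,0.0385]}
    - {"fingers":1,"xyz":[0.0022,-0.0273,0.0004],"twist":[0,0,0.0385]}
    - {"fingers":1,"xyz":[0.0022,-0.0273,0.0004],"twist":[0,0,0.0385]}
    - {"fingers":1,"xyz":[0.0022,-0.0273,0.0004],"twist":[0,0,0.0385]}
    - {"fingers":1,"xyz":[0.0022,-0.0273,0.0004],"twist":[0,0,0.0385]}
    - {"fingers":1,"xyz":[0.0022,-0.0273,0.0004],"twist":[0,0,0.0385]}

```text
t: 37.6
position: [0.5634, 0.2054, 0.2644]
ee_rot: [-177.8, -30.0, -11.2]
contact_force: [-2.0, 3.0, -5.0]
opening: 0.0151
grip_force: 99.5
```

```bash
cat >> m.py <<'E'
def look(n):
    k=kp(); f=shot('wrist',n); print(k,mom()); a=meas(f); print(a); c=np.round(a[0]).astype(int)
    g0=cv2.cvtColor(f['image'],cv2.COLOR_RGB2GRAY); g=cv2.GaussianBlur(g0.astype(float),(0,0),1); gx,gy=np.gradient(g)[::-1]; w=np.hypot(gx,gy)
    Y,X=np.mgrid[0:480,0:640]; ok=(np.hypot(X-c[0],Y-c[1])<30)&(w>5)
    h=np.histogram((np.degrees(np.arctan2(gy,gx))%90)[ok],bins=45,range=(0,90),weights=w[ok])[0]; print((h/h.max()*9).astype(int))
    s=cv2.resize(g0[c[1]-32:c[1]+32,c[0]-32:c[0]+32],(44,24),interpolation=cv2.INTER_AREA)
    for r_ in s: print(''.join(' .:-=+*#%@'[min(9,int(v)//26)] for v in r_))
E
python3 -c "from m import *; look('w10')"
```

```text
(array([ 0.9, -0.2,  0.6]), np.float64(-3.9), array([-2.,  3., -5.])) axial moment at tcp 0.10, about spindle -0.03
((323.3, 165.7), 'socket 87.0', 'handle slope deg 0.5 mid@330 325.3 w 36 n 14')
[2 0 0 0 0 0 0 0 0 0 0 0 0 0 0 0 0 0 0 0 0 0 0 0 0 0 0 0 0 0 0 0 0 0 0 0 0
 0 0 0 1 2 5 9 7]
--------------------------------------------
------------::-----=========-=--------------
------------=++++**********#####***+=-------
--------+***########################+-:-----
-----::+#########################*#**+++=---
-----==+++++++++++++++=============-+####=--
---+**##=:--------------------------+####=:-
---+####=:-=====++++++++++=+++++=---+####+::
-::+####=-=+******#############*+---=####+::
:::+####+-=+*##################*+---=####+-:
:::=####+--=*##################*+=--=####*-:
:::=####*--+**#################*+=--=*###*-:
:::=*###*--=**#################*+=--=*###*-:
:::-*###*--=+*#################*+=--=*###*-:
:::-*###*--=+*#################*+=---*###*-:
:::-+###*=-=+*####*###*##*###*#*+=---*###*-:
-::-+###*=-=+*#################**==--*###*-:
-::-+####=--+**##*#**************===-+###*=:
--::+####+--=++++++++=============---+###*=:
----+####+--==----------------=======+###*=-
----=*###+========+++++++++++*********++=---
-------==+*##########################*+=----
---------+*####################******=------
----------=++*******+=++=====+++==----------
```

Emit:
jog_arm:
  deltas:
    - {"fingers":1,"xyz":[-0.001,-0.0052,0.001],"twist":[0,0,0.0069]}
    - {"fingers":1,"xyz":[-0.001,-0.0104,0.001],"twist":[0,0,0.0139]}
    - {"fingers":1,"xyz":[-0.0005,-0.0156,0.001],"twist":[0,0,0.0208]}
    - {"fingers":1,"xyz":[-0.0005,-0.0156,0.001],"twist":[0,0,0.0208]}
    - {"fingers":1,"xyz":[-0.0005,-0.0156,0.001],"twist":[0,0,0.0208]}
    - {"fingers":1,"xyz":[-0.0005,-0.0156,0.001],"twist":[0,0,0.0208]}
    - {"fingers":1,"xyz":[-0.0005,-0.0156,0.001],"twist":[0,0,0.0208]}
    - {"fingers":1,"xyz":[-0.0005,-0.0156,0.001],"twist":[0,0,0.0208]}
    - {"fingers":1,"xyz":[-0.0005,-0.0156,0.001],"twist":[0,0,0.0208]}
    - {"fingers":1,"xyz":[-0.0005,-0.0156,0.001],"twist":[0,0,0.0208]}

```text
t: 38.65
position: [0.5649, 0.213, 0.2642]
ee_rot: [-173.6, -29.5, -19.8]
contact_force: [-1.7, -0.2, -4.0]
opening: 0.0152
grip_force: 99.4
```

```bash
python3 -c "from m import *; look('w11')"
```

```text
(array([ 0.2, -0.2,  0.1]), np.float64(-11.4), array([-1.7, -0.2, -4. ])) axial moment at tcp 0.06, about spindle 0.13
((323.4, 166.2), 'socket 84.4', 'handle slope deg 0.2 mid@330 325.4 w 36 n 13')
[1 0 0 0 0 0 0 0 0 0 0 0 0 0 0 0 0 0 0 0 0 0 0 0 0 0 0 0 0 0 0 0 0 0 0 0 1
 2 2 3 3 6 9 7 3]
--------------------------------------------
----------------================-==---------
-----------===+++++*******#########+=-------
-------+***########################*=-:-----
-----:=#%#####################*****++*++=---
----==+*********+++++=====-------=-=*###*=--
--=*###+--=-------------===++*+=-===*###*-:-
--=*###*----===+++==++***#####*+=-=-*####=::
::=*###*--=***#################+=-=-+####+::
::-*###*=-=*###################*+=--+####+-:
::-*####=:=+*##################*+=--+####+-:
::-+####+--+*##################**=--=####*-:
::-+####+--+*###################*+--=####*-:
:::=####*--=+*##################*+=-=*###*-:
:::=*###*---+*###################+=-=*###*--
:::-*###*---=+*##################*+--*###*=-
::::+###*=--=+*##############*****+==*###*=-
-:::+####=---=**######****+++=======-*###*=-
--::=####+---=+**+++===--------------+###*=-
----+####+---===-----------==========+###*=-
----=*###*==========+++++++++*********+==---
-----=++++*#*########################*=-----
---------=*########################**+------
----------+*******###**++++++****+=---------
```

Emit:
jog_arm:
  deltas:
    - {"fingers":1,"xyz":[0,-0.0026,0],"twist":[0,0,0.0035]}
    - {"fingers":1,"xyz":[0.0001,-0.0052,0],"twist":[0,0,0.0069]}
    - {"fingers":1,"xyz":[0.0003,-0.0083,0],"twist":[0,0,0.0111]}
    - {"fingers":1,"xyz":[0.0003,-0.0083,0],"twist":[0,0,0.0111]}
    - {"fingers":1,"xyz":[0.0003,-0.0083,0],"twist":[0,0,0.0111]}
    - {"fingers":1,"xyz":[0.0003,-0.0083,0],"twist":[0,0,0.0111]}
    - {"fingers":1,"xyz":[0.0003,-0.0083,0],"twist":[0,0,0.0111]}
    - {"fingers":1,"xyz":[0.0003,-0.0083,0],"twist":[0,0,0.0111]}
    - {"fingers":1,"xyz":[0.0003,-0.0083,0],"twist":[0,0,0.0111]}
    - {"fingers":1,"xyz":[0.0003,-0.0083,0],"twist":[0,0,0.0111]}

```text
t: 39.7
position: [0.5661, 0.2169, 0.2645]
ee_rot: [-171.4, -28.9, -24.3]
contact_force: [-2.8, -3.3, -4.5]
opening: 0.0151
grip_force: 99.3
```

```bash
python3 -c "from m import *; look('w12')" | head -4
```

```text
(array([ 0.1, -0.3,  0. ]), np.float64(-15.4), array([-2.8, -3.3, -4.5])) axial moment at tcp 0.08, about spindle 0.35
((323.5, 166.0), 'socket 82.9', 'handle slope deg -0.9 mid@330 324.9 w 37 n 13')
[0 0 0 0 0 0 0 0 0 0 0 0 0 0 0 0 0 0 0 0 0 0 0 0 0 0 0 0 0 0 0 0 0 1 1 2 4
 3 2 4 6 9 8 4 2]
```

Emit:
jog_arm:
  deltas:
    - {"fingers":1,"xyz":[0,-0.0026,0],"twist":[0,0,0.0035]}
    - {"fingers":1,"xyz":[0.0001,-0.0052,0],"twist":[0,0,0.0069]}
    - {"fingers":1,"xyz":[0.0003,-0.0083,0],"twist":[0,0,0.0111]}
    - {"fingers":1,"xyz":[0.0005,-0.0104,0],"twist":[0,0,0.0139]}
    - {"fingers":1,"xyz":[0.0005,-0.0104,0],"twist":[0,0,0.0139]}
    - {"fingers":1,"xyz":[0.0005,-0.0104,0],"twist":[0,0,0.0139]}
    - {"fingers":1,"xyz":[0.0005,-0.0104,0],"twist":[0,0,0.0139]}
    - {"fingers":1,"xyz":[0.0005,-0.0104,0],"twist":[0,0,0.0139]}
    - {"fingers":1,"xyz":[0.0005,-0.0104,0],"twist":[0,0,0.0139]}
    - {"fingers":1,"xyz":[0.0005,-0.0104,0],"twist":[0,0,0.0139]}

```text
t: 40.75
position: [0.5679, 0.2213, 0.2651]
ee_rot: [-168.7, -28.1, -29.9]
contact_force: [-3.1, -4.5, -4.1]
opening: 0.0149
grip_force: 99.2
```

```bash
python3 -c "from m import *; look('w13')" | head -4
```

```text
(array([-0.1, -0.6, -0.1]), np.float64(-20.4), array([-3.1, -4.5, -4.1])) axial moment at tcp 0.11, about spindle 0.47
((322.8, 165.9), 'socket 81.4', 'handle slope deg -0.5 mid@330 325.1 w 38 n 15')
[0 0 0 0 0 0 0 0 0 0 0 0 0 0 0 0 0 0 0 0 0 0 0 0 0 0 0 0 0 0 0 0 2 3 4 3 1
 1 3 6 9 8 4 2 0]
```

The spindle holds at −88.4° while the torque climbs to 0.47 N·m (1.1 N·m earlier), so the valve is shut on its seat. I'll relax the key by 8° and lift it off along the spindle axis.

Emit:
jog_arm:
  deltas:
    - {"fingers":1,"xyz":[0.0004,0.007,0],"twist":[0,0,-0.0083]}
    - {"fingers":1,"xyz":[0.0012,0.0166,0],"twist":[0,0,-0.0222]}
    - {"fingers":1,"xyz":[0.0012,0.0166,0],"twist":[0,0,-0.0222]}
    - {"fingers":1,"xyz":[0.0012,0.0166,-0.008],"twist":[0,0,-0.0222]}
    - {"fingers":1,"xyz":[0.0012,0.0166,-0.018],"twist":[0,0,-0.0222]}
    - {"fingers":1,"xyz":[0.0012,0.0166,-0.03],"twist":[0,0,-0.0222]}
    - {"fingers":1,"xyz":[0.0012,0.0166,-0.05],"twist":[0,0,-0.0222]}
    - {"fingers":1,"xyz":[0.0012,0.0166,-0.08],"twist":[0,0,-0.0222]}
    - {"fingers":1,"xyz":[0.0012,0.0166,-0.12],"twist":[0,0,-0.0222]}
    - {"fingers":1,"xyz":[0.0012,0.0166,-0.16],"twist":[0,0,-0.0222]}

```text
t: 41.8
position: [0.5257, 0.2198, 0.3353]
ee_rot: [-172.8, -29.4, -21.1]
contact_force: [0.9, 1.2, -3.5]
opening: 0.0148
grip_force: 102.3
```

Run:
```python
from m import *
f=shot('wrist','w14'); print(kp(),meas(f),r.observe()['q'])
l,m=orange(f,(270,100,380,240)); print(l)
# spare view of spindle angle through the socket
R=Ro.from_euler('xyz',[180,0,-15.2],degrees=True)
Pm=np.array([.45,-.13,.40]); print('to mid',delta(Pm,R)); print('down',delta([.478,-.2328,.012],R,Pm,R))
```

```text
(array([ 3.2,  1.4, 85.4]), np.float64(-12.5), array([-0.9, -0. ,  0.1])) ((324.4, 166.1), 'socket 84.9', 'handle slope deg -0.8 mid@330 325.1 w 36 n 16') [ 19.50774328  -0.8561956   97.8327485  -15.5066383   56.09144584
 134.31523449]
[(np.int32(311), array([278.3, 108.8])), (np.int32(801), array([326.2, 161.1]))]
to mid (array([ 0.1573,  0.6958, -0.1411]), array([-0.0159, -0.0833, -0.0109]))
down (array([0.1079, 0.1837, 0.776 ]), array([0., 0., 0.]))
```

Emit:
jog_arm:
  deltas:
    - {"fingers":1,"xyz":[-0.02,0.03,-0.05],"twist":[0,0,0]}
    - {"fingers":1,"xyz":[-0.03,0.08,-0.11],"twist":[0,0,0]}
    - {"fingers":1,"xyz":[-0.02,0.15,-0.15],"twist":[-0.002,-0.008,-0.001]}
    - {"fingers":1,"xyz":[0.01,0.23,-0.16],"twist":[-0.004,-0.018,-0.002]}
    - {"fingers":1,"xyz":[0.04,0.32,-0.16],"twist":[-0.006,-0.03,-0.004]}
    - {"fingers":1,"xyz":[0.07,0.41,-0.16],"twist":[-0.009,-0.042,-0.006]}
    - {"fingers":1,"xyz":[0.1,0.5,-0.15],"twist":[-0.011,-0.055,-0.008]}
    - {"fingers":1,"xyz":[0.13,0.59,-0.145],"twist":[-0.013,-0.068,-0.01]}
    - {"fingers":1,"xyz":[0.15,0.66,-0.141],"twist":[-0.0159,-0.08,-0.0109]}
    - {"fingers":1,"xyz":[0.1573,0.6958,-0.141],"twist":[-0.0159,-0.0833,-0.0109]}

```text
t: 42.85
position: [0.452, -0.1356, 0.3956]
ee_rot: [179.5, 0.4, -15.4]
contact_force: [0.4, 0.4, -4.2]
opening: 0.0151
grip_force: 102.2
```

Run:
```python
from m import *
print(r.observe()['position'],r.observe()['ee_rot'])
print('down',delta([.478,-.2328,.05],Ro.from_euler('xyz',[180,0,-15.2],degrees=True)))
```

```text
[ 0.45203496 -0.13557898  0.39559483] [179.52857628   0.37820341 -15.43218056]
down (array([0.1064, 0.1679, 0.6919]), array([ 0.0013,  0.0011, -0.0006]))
```

Emit:
jog_arm:
  deltas:
    - {"fingers":1,"xyz":[0.02,0.03,0.04],"twist":[0.0005,0.0005,0]}
    - {"fingers":1,"xyz":[0.04,0.07,0.12],"twist":[0.0013,0.0011,-0.0006]}
    - {"fingers":1,"xyz":[0.06,0.11,0.21],"twist":[0.0013,0.0011,-0.0006]}
    - {"fingers":1,"xyz":[0.08,0.14,0.31],"twist":[0.0013,0.0011,-0.0006]}
    - {"fingers":1,"xyz":[0.1,0.16,0.41],"twist":[0.0013,0.0011,-0.0006]}
    - {"fingers":1,"xyz":[0.1064,0.168,0.51],"twist":[0.0013,0.0011,-0.0006]}
    - {"fingers":1,"xyz":[0.1064,0.168,0.59],"twist":[0.0013,0.0011,-0.0006]}
    - {"fingers":1,"xyz":[0.1064,0.168,0.65],"twist":[0.0013,0.0011,-0.0006]}
    - {"fingers":1,"xyz":[0.1064,0.168,0.68],"twist":[0.0013,0.0011,-0.0006]}
    - {"fingers":1,"xyz":[0.1064,0.168,0.692],"twist":[0.0013,0.0011,-0.0006]}

```text
t: 43.85
position: [0.477, -0.2279, 0.0486]
ee_rot: [-179.9, 0.0, -15.0]
contact_force: [0.4, -0.8, -3.8]
opening: 0.0145
grip_force: 102.1
```

Run:
```python
from m import *
print(r.observe()['position'],r.observe()['ee_rot'])
print('down',delta([.478,-.2328,.0065],Ro.from_euler('xyz',[180,0,-15.2],degrees=True)))
```

```text
[ 0.47704387 -0.22791785  0.04856789] [-1.79890121e+02  9.53026849e-03 -1.50217250e+01]
down (array([0.0044, 0.0091, 0.0841]), array([-0.0003,  0.    ,  0.0005]))
```

Emit:
jog_arm:
  deltas:
    - {"fingers":1,"xyz":[0,0,0.015],"twist":[0,0,0]}
    - {"fingers":1,"xyz":[0,0,0.03],"twist":[0,0,0]}
    - {"fingers":1,"xyz":[0,0,0.045],"twist":[0,0,0]}
    - {"fingers":1,"xyz":[0,0,0.06],"twist":[0,0,0]}
    - {"fingers":1,"xyz":[0,0,0.07],"twist":[0,0,0]}
    - {"fingers":1,"xyz":[0,0,0.078],"twist":[0,0,0]}
    - {"fingers":1,"xyz":[0,0,0.082],"twist":[0,0,0]}
    - {"fingers":1,"xyz":[0,0,0.083],"twist":[0,0,0]}
    - {"fingers":1,"xyz":[0,0,0.083],"twist":[0,0,0]}
    - {"fingers":1,"xyz":[0,0,0.083],"twist":[0,0,0]}

```text
t: 44.85
position: [0.477, -0.2279, 0.009]
ee_rot: [-179.9, -0.0, -15.0]
contact_force: [0.6, -0.1, -2.9]
opening: 0.0148
grip_force: 102.1
```

Emit:
jog_arm:
  newtons: 20
  deltas:
    - {"fingers":1,"xyz":[0,0,0.002],"twist":[0,0,0]}
    - {"fingers":1,"xyz":[0,0,0.004],"twist":[0,0,0]}
    - {"fingers":1,"xyz":[0,0,0.0055],"twist":[0,0,0]}
    - {"fingers":1,"xyz":[0,0,0.0055],"twist":[0,0,0]}
    - {"fingers":0.6,"xyz":[0,0,0.0055],"twist":[0,0,0]}
    - {"fingers":0.4,"xyz":[0,0,0.0055],"twist":[0,0,0]}
    - {"fingers":0.2,"xyz":[0,0,0.0055],"twist":[0,0,0]}
    - {"fingers":0,"xyz":[0,0,0.0055],"twist":[0,0,0]}
    - {"fingers":0,"xyz":[0,0,0.0055],"twist":[0,0,0]}
    - {"fingers":0,"xyz":[0,0,0.0055],"twist":[0,0,0]}

```text
t: 45.85
position: [0.4769, -0.2278, 0.0061]
ee_rot: [-179.9, -0.0, -15.0]
contact_force: [-0.6, 0.0, 0.8]
opening: 0.0429
grip_force: 0.0
```

Emit:
jog_arm:
  deltas:
    - {"fingers":0,"xyz":[0,0,-0.01],"twist":[0,0,0]}
    - {"fingers":0,"xyz":[0,0,-0.03],"twist":[0,0,0]}
    - {"fingers":0,"xyz":[0,0,-0.07],"twist":[0,0,0]}
    - {"fingers":0,"xyz":[0,0,-0.12],"twist":[0,0,0]}
    - {"fingers":0,"xyz":[0,0,-0.18],"twist":[0,0,0]}
    - {"fingers":0,"xyz":[0,0,-0.25],"twist":[0,0,0]}
    - {"fingers":0,"xyz":[0,0,-0.32],"twist":[0,0,0]}
    - {"fingers":0,"xyz":[0,0,-0.38],"twist":[0,0,0]}
    - {"fingers":0,"xyz":[0,0,-0.4],"twist":[0,0,0]}
    - {"fingers":0,"xyz":[0,0,-0.4],"twist":[0,0,0]}

```text
t: 46.85
position: [0.4774, -0.2286, 0.2081]
ee_rot: [-180.0, -0.2, -15.0]
contact_force: [-0.8, -0.2, -0.1]
opening: 0.0426
grip_force: 0.0
```

Run:
```python
from h import *
f=shot('wrist','w20'); t=shot('top','t20'); print(r.observe()['t'],r.observe()['opening'],proj(f,[[.5359,-.2475,.021],[.381,-.205,.017]]))
g=cv2.cvtColor(f['image'],cv2.COLOR_RGB2GRAY)
s=cv2.resize(g[60:400,200:520],(96,44),interpolation=cv2.INTER_AREA)
for r_ in s: print(''.join(' .:-=+*#%@'[min(9,int(v)//26)] for v in r_))
# top view changes away from the arm
a=cv2.absdiff(load('top0')['image'],t['image']).max(2)
m=cv2.morphologyEx((a>60).astype(np.uint8),cv2.MORPH_OPEN,np.ones((3,3),np.uint8)); n,l,st,c=cv2.connectedComponentsWithStats(m)
print([list(map(int,x)) for x in st[1:] if x[4]>15])
```

```text
46.95 0.04290782365247617 [[328.79233056 152.28519511]
 [327.32226986 306.28623836]]
%%%%%%%%%#:::::::::::::::::::::::::::::::::::::::::::::::::::::::::::::::*%%%%%%%%%%%%%%%%%%%%%%
%%%%%%%%%%=::::::::::::::::::::::::::::::::::::::::::::::::::::::::::::::*%%%%%%%%%%%%%%%%%%%%%%
%%%%%%%%%%+::::::::::::::::::::::::::::::::::::::::::::::::::::::::::::::*%%%%%%%%%%%%%%%%%%%%%%
%%%%%%%%%%#:::.....::::::::::::::::::::::::::::::::::::::::::::::::::::::+%%%%%%%%%%%%%%%%%%%%%%
%%%%%%%%%%%-:.........:::::::::::::::::::::::::::::::::::::::::::::::::::+%%%%%%%%%%%%%%%%%%%%%%
%%%%%%%%%%%+...............:::::::::::::::::::::::::::::::::-++::::::*##:+%%%%%%%%%%%%%%%%%%%%%%
%%%%%%%%%%#+.....................:::::::::::::::::::::::::::#@@=::::-%@@-+%%%%%%%%%%%%%%%%%%%%%%
%%%%%%%%%#++:.........................::::::::::::::::::::::*@@*---==%@@-=%%%%%%%%%%%%%%%%%%%%%%
%%%%%%%%%*++-.................................::::::::::::::+@@@@@@@@@@@==%%%%%%%%%%%%%%%%%%%%%%
%%%%%%%%*+++=....................---====--........::::::::::-%%%@@@@@#*+:=%%%%%%%%%%%%%%%%%%%%%%
%%%%%%%#+++++:.................==----:----=-.
[... 2891 characters left out ...]
%%%%%%%%%%%%%%%%%%%%%%%%%%%%%%=................................:......
...................*#########%%%%%%%%%%%%%%%%%%#########:.................:::::::::::...:+=-:...
...............................:--==+++==--::............................:::::::::::::..:=#%*...
+=.......................................................................=%%=.::::::......:+##..
[[416, 191, 6, 4, 21], [421, 197, 6, 4, 20], [411, 203, 19, 40, 349], [452, 217, 8, 6, 34], [388, 228, 11, 16, 99], [424, 237, 19, 29, 233], [354, 264, 11, 14, 46], [273, 274, 130, 77, 1532], [405, 280, 11, 10, 75], [64, 357, 261, 123, 7415], [308, 375, 10, 16, 98], [294, 377, 4, 9, 31], [358, 377, 12, 23, 172], [41, 392, 98, 76, 1951]]
```

Run:
```python
from h import *
f=load('w20'); g=cv2.cvtColor(f['image'],cv2.COLOR_RGB2GRAY)
for x in(300,306,312,316,320,324,328,332,338,344): print(x,g[288:334:2,x])
```

```text
300 [ 65  64  61  64  64  63  59  64  54  64  64  60  65  59  58  63  60 180
 226 230 227 222 224]
306 [ 63  63  68  66  63  64  58  67  62  65  58  61  57  60  65  62  69 204
 222 219 227 232 231]
312 [ 63  63  67  59  66  59  61  63  62  58  63  64  63  61  64  59  98 224
 224 230 233 230 224]
316 [ 76  74  76  68  76  66  68  90 124 183 217 209 153  77  60  56 114 225
 219 226 231 230 227]
320 [251 251 251 251 251 250 251 250 252 240 163 164 232 248 164  49 140 225
 226 227 225 224 225]
324 [250 249 249 249 250 249 249 249 250  90  60  61  53 218 246  91 185 224
 220 220 221 225 224]
328 [251 251 251 251 251 250 251 250 255 221  79  67 127 242 210  66 197 223
 218 220 226 225 226]
332 [177 171 174 171 171 173 175 171 207 246 252 253 241 148  61  77 213 233
 230 228 226 221 221]
338 [ 60  61  67  65  65  67  61  62  64  62  60  59  57  62  61 110 229 222
 223 221 219 221 227]
344 [ 62  62  60  56  60  66  63  58  62  61  64  63  61  59  55 138 225 224
 222 228 230 228 230]
```

Run:
```python
from h import *
f=load('w14'); g0=cv2.cvtColor(f['image'],cv2.COLOR_RGB2GRAY)
g=cv2.GaussianBlur(f['image'][...,2].astype(float),(0,0),.8); gx,gy=np.gradient(g)[::-1]; w=np.hypot(gx,gy)
Y,X=np.mgrid[0:480,0:640]
for rad in(9,13,17):
    ok=(np.hypot(X-326,Y-161)<rad)&(w>2.5); h=np.histogram((np.degrees(np.arctan2(gy,gx))%90)[ok],bins=30,range=(0,90),weights=w[ok])[0]; print((h/h.max()*9).astype(int))
s=cv2.resize(g0[135:197,290:362],(72,40),interpolation=cv2.INTER_AREA)
for r_ in s: print(''.join(' .:-=+*#%@'[min(9,int(v)//26)] for v in r_))
```

```text
[1 2 1 3 1 0 0 0 0 0 0 0 0 0 0 0 0 0 0 0 0 0 3 5 4 7 6 9 2 6]
[0 1 1 1 0 0 0 0 0 0 0 0 0 0 0 0 0 0 0 0 0 1 2 3 7 9 7 4 3 2]
[2 0 2 1 1 1 2 1 1 0 2 0 1 1 1 2 2 1 1 1 1 1 1 3 5 7 4 8 9 7]
-----=-=-==---=-=--=--==++*#%%%@@@@@@@@@%#*++==----=-=--------=--=--=-=-
-----=---------------+#%%@@@@@@@@@@@@%%%##**++==--------===-=--=-=------
-----=------------=+#%@@@@@@@%%%%##***+++===+++**+=-===----------=-=----
--------------===+#%@%%%%%%######********#########**##*+---------=-=----
-=----------=+*###%%%%%%%%%%%%%%%%%%%%%%%%%%%%%%%%%%%%%*=------=-=-----=
---=-----=---+%%%%%%%%%%%%%%%%%%%%%%%%%%%%%%%%%%%%%%%%%%#+-------=------
---=--=----:-+####%%%%%%%%%%%%%%%%%%%%%%%%%%%%%%%%%%%%%%#*=----=--====--
--=-=-----:-=+##%%%%%%%%%%%%%%%%%%%%%%%%%%####%%%%##*********+=------==-
-=---=---==++***##%%%%%%%%######%######***+=+*##%%#*=--*#%%%%#+=---==--=
==-=--=+*####*=-+##%%%%%#######***+++====+++=+#####*=--*%%%%%%*---------
------=*#%%%%#=-=*#%%%%##***++=====+++******++*#####+--+#%%%%%*-:-------
------=*%%%%%#=-=*#%%%#+====+++****########*+=*#####*=-+#%%%%%*=:-------
-----:-*#%%%%#+--+##%##+=+***#########
[... 1305 characters left out ...]
************++****+*+++++--+#%##%#+-:------
------::=*#%###*==*#*+=++++++++++++++++++++++++++++++=--+#%####+--------
--------+##%###*=-=+++==++=+=+=+=+====+====+====+=======+#%####+--------
--------=*##%##*=--=================+=========+====+++==*#####*+--------
---------+######+===+++++++++++++++++++++++*++**************++==--------
---------=+***************###############################*++------------
-------------==+*########################################+=-------------
--------------=+*##########%############################*=--------------
---------------=+##################################****+=---------------
----------------=+**###**#****************#**++++++=====-----------=----
```

After lift-off the spindle still stands at −88.5°, unchanged. The key lies fully on the mat, so I'm handing in.

```bash
python3 -c "
from rig import r
print(r.hand_in())"
```

```text
the job is handed in; nothing more can be done
None
```

The valve on the regulator's cylinder is shut: the spindle turned about 143° and then stayed put while the key pulled at up to 1.1 N·m. The key lies flat on the mat, about 3 mm inside its edge. The job was handed in at about 47 s; I did not check separately that every bystander stayed put.

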